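# Slide the pump bottle home into its rack bay

### The job

The tall pump bottle has been left out on the worktop. Without lifting it, push it low on its body with the fingertips so that it slides steadily, staying upright, to the left into the bay of the low steel rack that has the blue mat, until it stands square against the back wall of that bay; then take the hand clear. Leave the amber dropper bottle in the other bay, the pink polish bottle, the white cup, the kidney dish and the spray bottle where they are.

Things in the scene. Friction and masses are not known exactly. Their poses are not given: they have to be found in the camera images.
- pump_bottle: Tall pale pump bottle, rigid, loose, about 0.25 kg. Origin: centre of its underside; z up. Body 44 mm thick along its x (41 at the foot), 72 mm wide along its y (63 at the foot), to z = 134 mm; only the middle 46 mm of a broad side is flat; pump on top to 175 mm, spout along +y. At the start its broad sides face left and right (yaw 1.27 to 1.87 rad). Pushed square to one within 20 mm of the worktop it slides; much above 25 mm it may tip.
- rack: Fixed steel rack without a floor: two bays along its y, open to its -x (to the robot's right; yaw 1.42 to 1.72 rad). Origin: on the worktop midway between the bays. Bay centres at y = +52 and -52 mm, each 100 mm wide inside. Back wall 40 mm high, inner face at x = +22 mm. Side fences 26 mm high, 4 mm thick, at y = -104, 0, +104 mm, end in round posts with their front at x = -18 mm.
- blue_mat: Flat blue mat marking the bay for the pump bottle (either bay of the rack). Flush with the worktop: nothing catches on it. Origin: on the worktop at the bay's centre line, exactly where the bottle's origin lies when its broad side touches the back wall; axes parallel to the rack's. Mat 80 mm along y, x from -41 to +21 mm.
- oil_dropper: Small amber dropper bottle, diameter 33 mm, 102 mm tall, standing loose in the rack's other bay, at its centre line. Origin: centre of its underside. Leave alone.
- polish: Pink polish bottle with gold cap, diameter 31 mm, 79 mm tall, standing loose. Origin: centre of its underside. Leave alone.
- cup: Small white cup, diameter 42 mm, 32 mm tall, loose. Origin: centre of its underside. Leave alone.
- dish: Steel kidney dish, 87 x 195 x 35 mm (long along its y), loose. Origin: centre of its underside. Leave alone.
- spray_bottle: White spray bottle, 54 x 119 mm, 262 mm tall, loose, behind the rack to the left. Origin: centre of its underside. Leave alone.
Mind the look-alikes: they are no part of the job. What is shaped like the pump_bottle but yellow is not meant.

How it is judged:
On the way:
1. the fingers push the upright bottle away from its place (contact force between the fingers and pump_bottle above 0.2 N and distance of pump_bottle from where it was at the start of the episode above 0.02 m and angle between pump_bottle's own z axis and vertical below 0.15 rad), for 0.1 s.
At the end, for the whole second after the job is handed in: The pump bottle stands upright and still on the worktop in the bay with the blue mat: its origin within 10 mm of where it touches the back wall, within 20 mm of the bay's centre line, turned less than 0.2 rad from square; the five bystanders within 20 mm of their places (x of pump_bottle in the frame of blue_mat between -0.01 and 0.006 m and y of pump_bottle in the frame of blue_mat between -0.02 and 0.02 m and angle between the x axis of pump_bottle and the x axis of blue_mat, either way round below 0.2 rad and angle between pump_bottle's own z axis and vertical below 0.05 rad and height (world z) of pump_bottle below 0.005 m and linear speed of pump_bottle below 0.01 m/s and distance of each of oil_dropper, polish, cup, dish, spray_bottle from where it was at the start of the episode below 0.02 m).
It fails at once if the pump bottle is lifted off the worktop (height (world z) of pump_bottle above 0.01 m).
It fails at once if the pump bottle tips by more than 0.25 rad (angle between pump_bottle's own z axis and vertical above 0.25 rad).
It fails at once if the pump bottle is knocked along faster than 0.5 m/s (linear speed of pump_bottle above 0.5 m/s).
It fails at once if a bystander is pushed away or knocked over (distance of any of oil_dropper, polish, cup, dish, spray_bottle from where it was at the start of the episode above 0.02 m or angle between any of oil_dropper, polish, cup, dish, spray_bottle's own z axis and vertical above 0.3 rad).
It also fails if it takes over 61 s, if anything falls off the work surface, if the arm or the gripper's body presses on something with over 40 N, if the wrist force passes 120 N, or if a joint passes its speed limit or range.

### The arm

A 6-joint arm with a two-finger parallel gripper is mounted at the origin on a cart in front of the work surface, level with it; the furniture and walls round the work are solid. World frame = base frame: x ahead of the robot, y to its left, z up, the work surface at z = 0. Lengths are in m, angles in rad, forces in N, time in s.
With the tool pointing down it reaches from about 0.3 to 0.825 m from the base axis. Payload 5.4 kg.
Tool frame: the origin (TCP) lies at the very end of the fingers, on their centre line; the grasp point (between the pads) lies 19 mm behind it; z points along the fingers, x is the direction in which the jaws open and shut, and the axes are right-handed (so a half turn about z gives the same grasp; the last joint's range is limited). The gripper opens to 92 mm and grips with 3 to 60 N. Pads are 20 mm wide; open, the fingers measure 128 mm over their backs; the gripper's body (75 mm by 189 mm) begins 69 mm behind the grasp point.
Start: joints at [-1.402, 0.158, 1.597, -0, 1.386, -0.21], TCP at [0.213, -0.534, 0.215] pointing down, gripper open.
Joint ranges: [-2.91, 2.91], [-0.94, 2.29], [0.18, 2.7], [-1.29, 4.43], [0.17, 2.64], [-3, 3]. Speed limits (rad/s): [2.57, 2.57, 3.14, 3.14, 3.14, 3.14].

### API

Orientations are given as a rotation vector (axis times angle).
In Python, from rig import * gives the robot as it stands. The module is installed in compiled form; this text tells all that it offers.
- The arm moves only by the tool arm_command, never from a script. Its argument "motion" is a list of rows, each a list of 7 numbers: the shift along the world's x, y, z in units of 40 mm (1.0 is 40 mm), then the turn, a rotation vector about the world's x, y, z in units of 8 degrees (1.0 is 8 degrees), then the opening, from -1 (shut) to 1 (fully open). A call has 1 to 8 rows; each row shifts and turns the commanded pose from where the row before left it; what a row does not reach is not made up. A row lasts 1/8 s, in which the tool goes at most 62.5 mm and 10.7 degrees, less where a joint would pass 70% of its speed; a pose out of reach is approached as far as the arm can. A call is refused whole if a number of a shift passes 1 or a number of a turn 1, either way. A call with a gripper value outside its range is refused whole. The fingers move at their own pace and stop on an object; the grip force is fixed at half the most. Time passes only in rows, so rows that do not move let the fingers close. It gives the time, the measured TCP pose, the force and the opening at its end, in the units of the state.
- read_state(): the state, without advancing time (a new reading comes with each control period).
- get_image(name): name is "scene" or "top" or "wrist"; returns a dict with "image" (400x640x3 uint8, red, green, blue), "depth" (400x640 float32, m along the optical axis (not along the pixel's ray), 0 where there is no reading), "fx", "fy", "cx", "cy" (pixels), "position" and "rotation" of the camera in the world; the wrist camera has in their place "tool_from_camera" (4x4, takes a point from camera to tool coordinates, whose origin is the TCP and whose axes are the tool frame's). Camera axes: x right, y up, looking along -z (the intrinsics and any distortion apply to the point x, -y, -z); pixel columns grow to the right and rows downward; lengths in m; the calibration is good to about 2 mm. A picture is of the moment at which its call begins: read the wrist's pose just before it.
- hand_in(): hands the job in, once; it reports no verdict.
The state is a dict: "clock": time; "joint_positions": joint angles; "dq": joint speeds; "joint_torque": joint torques, N m; "eef_pos": TCP position; "tcp_rot": TCP orientation; "force": force on the tool from outside, world axes, zero at the start; "wrist_torque": the same for the moment, N m; "gripper_width": opening from 0.0 (shut) to 1.0 (fully open).
Only numpy, scipy, OpenCV 4.12 (cv2) and the standard library are available. Lean on these libraries where they do the work, as an engineer would, in place of code of your own. Each camera call takes 0.05 s, during which the arm holds its last target.

## Working session

There is one attempt and no reset: what is moved stays moved. The work goes in short steps, Python scripts to look and compute and a tool call to move; the robot and the scene stay as the last step left them, time stands still between calls to the robot, and variables do not carry over. Pictures are saved under pics/ and viewed, and the job is handed in when it is done.

Besides the shell and the picture viewer there is one more tool, called after "Request:" by a JSON object that holds its "method" and its "body", one argument or row to a line. arm_command: Moves the arm, as the interface text tells. Its arguments: {"type":"object","properties":{"motion":{"type":"array","items":{"type":"array","items":{"type":"number"}}}},"required":["motion"]}

```bash
mkdir -p pics; cat > h.py <<'E'
from rig import *
import numpy as np, cv2
def snap(n,f):
    d=get_image(n); cv2.imwrite('pics/'+f,d['image'][:,:,::-1]); np.savez('pics/'+f+'.npz',**d); return d
def pts(d):
    h,w=d['depth'].shape; u,v=np.meshgrid(np.arange(w),np.arange(h)); z=d['depth']
    p=np.stack([(u-d['cx'])/d['fx']*z,-(v-d['cy'])/d['fy']*z,-z],-1)
    return p@np.array(d['rotation']).T+np.array(d['position'])
E
python3 - <<'E'
from h import *
for n in ['scene','top']:
    d=snap(n,n+'0.png'); print(n,{k:(np.round(v,4).tolist() if k not in('image','depth') else v.shape) for k,v in d.items()}); print((d['depth']>0).mean())
print(read_state())
E
```

```text
scene {'image': (400, 640, 3), 'depth': (400, 640), 'fx': 509.6328, 'fy': 509.6328, 'cx': 319.9679, 'cy': 199.3546, 'position': [-0.26, 0.853, 1.12], 'rotation': [0.3683, -0.975, -2.2076]}
0.9961796875
top {'image': (400, 640, 3), 'depth': (400, 640), 'fx': 418.7724, 'fy': 418.7724, 'cx': 318.7764, 'cy': 200.6774, 'position': [0.2888, -0.0163, 1.1613], 'rotation': [0.1805, -0.1814, -1.5374]}
0.995984375
{'clock': 0.1, 'joint_positions': array([-1.40205876e+00,  1.58988407e-01,  1.59810650e+00, -1.32110129e-05,
        1.38618474e+00, -2.10127260e-01]), 'dq': array([ 9.76562207e-05, -1.45237860e-03, -2.54011279e-03, -1.19682964e-03,
       -4.21587676e-04,  6.18748911e-04]), 'joint_torque': array([-7.43591454e-05, -3.86503065e+01, -3.22959495e+01,  7.01871933e-02,
        3.39707953e-02, -5.69468227e-05]), 'eef_pos': array([ 0.21253797, -0.5336708 ,  0.21371594]), 'tcp_rot': array([-2.59900513e+00,  1.76272025e+00,  1.84860327e-03]), 'force': array([ 0.37389192, -0.45994561,  1.00733122]), 'wrist_torque': array([-0.0177208 ,  0.04765831,  0.05056506]), 'gripper_width': 0.9975660410435117}
```

View pics/scene0.png

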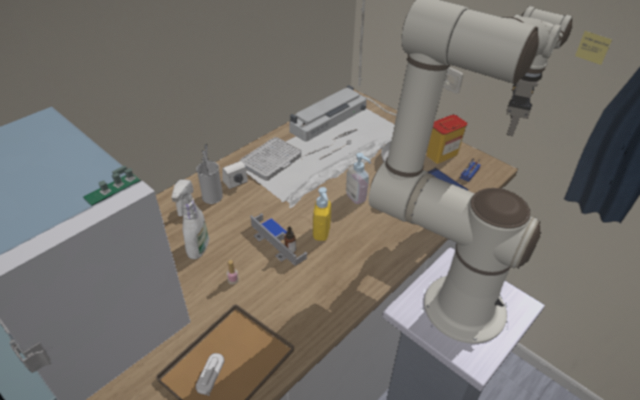

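View pics/top0.png

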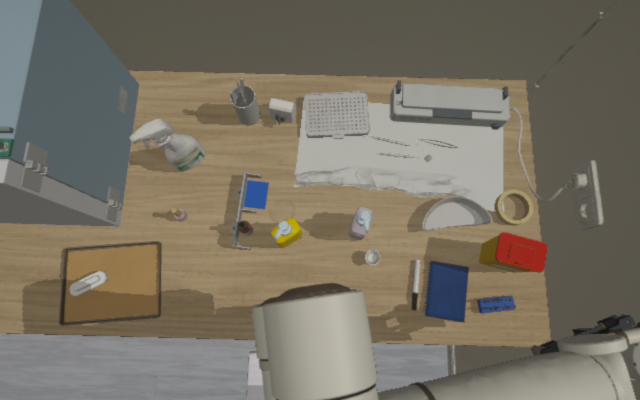

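The top view shows two candidates: a pale bottle at (361,223) and a yellow look-alike at (287,232). The pale one fits the description. The rack is at about (243,210) with the blue mat in its far bay at (256,195), and the dropper is at (246,228). Next I'll check an enlarged crop and measure.

```bash
cat >> h.py <<'E'
from scipy.spatial.transform import Rotation as R
def fix(d):
    d=dict(d); d['rotation']=R.from_rotvec(d['rotation']).as_matrix() if np.size(d['rotation'])==3 else d['rotation']; return d
def cast(d,u,v,z):
    r=np.array([(u-d['cx'])/d['fx'],-(v-d['cy'])/d['fy'],-1])@d['rotation'].T
    p=np.array(d['position']); return p+r*(z-p[2])/r[2]
def P(d): return pts(fix(d))
E
python3 - <<'E'
from h import *
d=fix(np.load('pics/top0.png.npz'));p=pts(d)
im=d['image'];cv2.imwrite('pics/crop0.png',cv2.resize(im[130:290,210:410],None,fx=4,fy=3.7*1,interpolation=cv2.INTER_CUBIC)[:600,:,::-1])
for n,(u,v) in dict(pump=(361,228),yellow=(285,235),table=(320,260),rackback=(240,215),mat=(256,195),drop=(246,228),cup=(372,258),dish=(455,215),polish=(180,215)).items(): print(n,p[v,u].round(3), cast(d,u,v,p[v,u][2]).round(3))
hsv=cv2.cvtColor(im,cv2.COLOR_RGB2HSV)
m=((hsv[...,0]>105)&(hsv[...,0]<125)&(hsv[...,1]>150)).astype(np.uint8); m[:, :230]=0;m[:,280:]=0
print(m.sum()); q=p[m>0]; print(q[:,2].min(),q[:,2].max())
c=max(cv2.findContours(m,0,1)[0],key=cv2.contourArea)
w=np.array([cast(d,u,v,0)[:2] for u,v in c[:,0]]).astype(np.float32); print('mat',cv2.minAreaRect(w), cv2.boxPoints(cv2.minAreaRect(w)))
# heights near the pump
for lo,hi,name,(x0,x1,y0,y1) in [(0.01,.14,'pump',(.1,.4,-.25,-.05)),(0.01,.14,'yellow',(.1,.4,-.05,.11)),(0.01,.06,'rack',(.1,.5,.11,.28))]:
    s=(p[...,2]>lo)&(p[...,2]<hi)&(p[...,0]>x0)&(p[...,0]<x1)&(p[...,1]>y0)&(p[...,1]<y1)
    q=p[s]; print(name,len(q),q.min(0).round(3) if len(q) else '',q.max(0).round(3) if len(q) else '')
E
```

```text
pump [ 0.468 -0.123  0.112] [ 0.468 -0.123  0.112]
yellow [0.443 0.068 0.126] [0.443 0.068 0.126]
table [ 0.394 -0.021  0.   ] [ 0.394 -0.021  0.   ]
rackback [0.512 0.205 0.013] [0.512 0.205 0.013]
mat [0.574 0.166 0.003] [0.574 0.166 0.003]
drop [0.467 0.176 0.069] [0.467 0.176 0.069]
cup [ 0.402 -0.163  0.013] [ 0.402 -0.163  0.013]
dish [ 0.531 -0.4    0.001] [ 0.531 -0.4    0.001]
polish [0.502 0.363 0.042] [0.502 0.363 0.042]
507
-0.007217338459060141 0.005929720999005683
mat ((0.5765572786331177, 0.16688141226768494), (0.0568167120218277, 0.0746200904250145), 85.2129135131836) [[0.5370066  0.1416858 ]
 [0.6113664  0.13545851]
 [0.61610794 0.19207703]
 [0.54174817 0.19830431]]
pump 69 [ 0.384 -0.18   0.012] [ 0.4   -0.141  0.035]
yellow 0  
rack 216 [0.418 0.169 0.011] [0.499 0.217 0.06 ]
```

View pics/crop0.png

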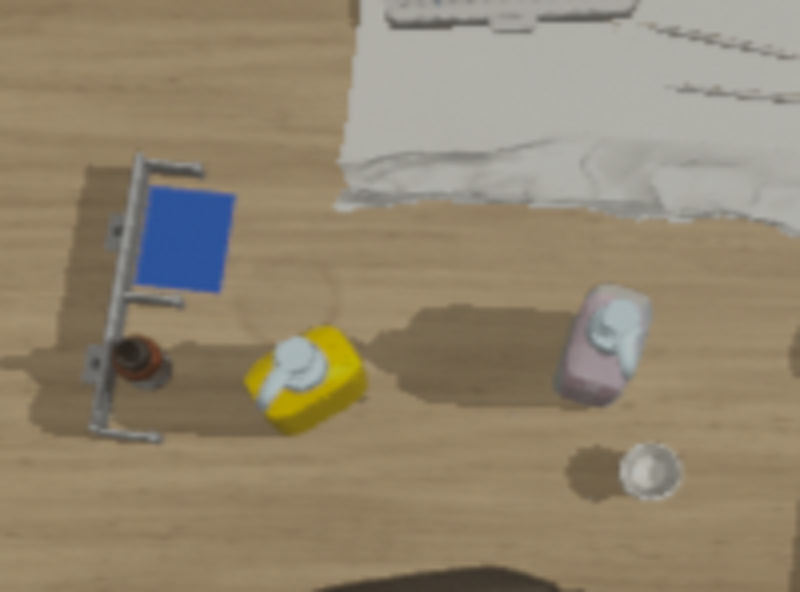

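```bash
python3 - <<'E'
from h import *
import sys
for n in ['top','scene']:
    d=fix(np.load(f'pics/{n}0.png.npz'));p=pts(d)
    for nm,(x0,x1,y0,y1) in dict(pump=(.41,.6,-.2,-.05),yel=(.36,.52,.0,.13),spray=(.5,.75,.25,.45),polish=(.4,.56,.3,.43),cup=(.34,.45,-.22,-.1),drop=(.42,.52,.13,.19)).items():
        s=(p[...,2]>.02)&(p[...,2]<.3)&(p[...,0]>x0)&(p[...,0]<x1)&(p[...,1]>y0)&(p[...,1]<y1)
        q=p[s]; print(n,nm,len(q))
        if not len(q): continue
        print(' min',q.min(0).round(3),'max',q.max(0).round(3))
        if nm in('pump','yel'):
          for a,b in [(.02,.05),(.05,.08),(.08,.11),(.11,.125),(.125,.14)]:
            k=q[(q[:,2]>=a)&(q[:,2]<b)]
            if len(k)>8:
                r=cv2.minAreaRect(k[:,:2].astype(np.float32)); print('  ',a,len(k),np.round(r[0],3),np.round(r[1],3),round(r[2],1))
E
```

```text
top pump 612
 min [ 0.411 -0.179  0.021] max [ 0.526 -0.095  0.179]
   0.02 77 [ 0.451 -0.128] [0.124 0.037] 36.3
   0.05 38 [ 0.469 -0.108] [0.057 0.026] 34.3
   0.08 188 [ 0.489 -0.124] [0.048 0.075] 74.2
   0.11 122 [ 0.488 -0.125] [0.041 0.063] 64.3
   0.125 57 [ 0.486 -0.123] [0.032 0.027] 57.9
top yel 613
 min [0.423 0.032 0.022] max [0.49  0.106 0.179]
   0.02 39 [0.441 0.058] [0.005 0.066] 34.7
   0.05 44 [0.442 0.06 ] [0.01  0.072] 30.9
   0.08 213 [0.458 0.07 ] [0.047 0.073] 35.3
   0.11 129 [0.459 0.07 ] [0.04  0.066] 39.2
   0.125 60 [0.455 0.068] [0.025 0.03 ] 23.6
top spray 1982
 min [0.5   0.319 0.021] max [0.708 0.425 0.266]
top polish 128
 min [0.493 0.356 0.02 ] max [0.521 0.385 0.081]
top cup 118
 min [ 0.384 -0.18   0.02 ] max [ 0.423 -0.141  0.035]
top drop 142
 min [0.422 0.169 0.02 ] max [0.491 0.19  0.101]
scene pump 782
 min [ 0.446 -0.145  0.02 ] max [ 0.525 -0.093  0.184]
   0.02 147 [ 0.479 -0.108] [0.073 0.04 ] 19.4
   0.05 150 [ 0.482 -0.109] [0.076 0.036] 16.0
   0.08 211 [ 0.486 -0.125] [0.05  0.077] 74.5
   0.11 102 [ 0.486 -0.117] [0.065 0.045] 17.3
   0.125 68 [ 0.485 -0.124] [0.031 0.029] 41.2
scene yel 721
 min [0.421 0.035 0.02 ] max [0.482 0.11  0.18 ]
   0.02 116 [0.438 0.082] [0.062 0.033] 71.3
   0.05 135 [0.437 0.077] [0.068 0.035] 79.4
   0.08 185 [0.452 0.074] [0.047 0.066] 34.4
   0.11 115 [0.456 0.072] [0.042 0.068] 34.4
   0.125 62 [0.454 0.075] [0.031 0.027] 30.5
scene spray 1675
 min [0.5   0.321 0.02 ] max [0.687 0.424 0.268]
scene polish 162
 min [0.491 0.353 0.02 ] max [0.519 0.385 0.083]
scene cup 24
 min [ 0.446 -0.135  0.029] max [ 0.45  -0.115  0.16 ]
scene drop 109
 min [0.42  0.166 0.021] max [0.519 0.19  0.103]
```

```bash
python3 - <<'E'
from h import *
d=np.load('pics/scene0.png.npz')
cv2.imwrite('pics/crop1.png',cv2.resize(d['image'][130:290,160:410],None,fx=3.2,fy=3.2,interpolation=cv2.INTER_CUBIC)[:600,:,::-1])
E
```

```text
(no output)
```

View pics/crop1.png

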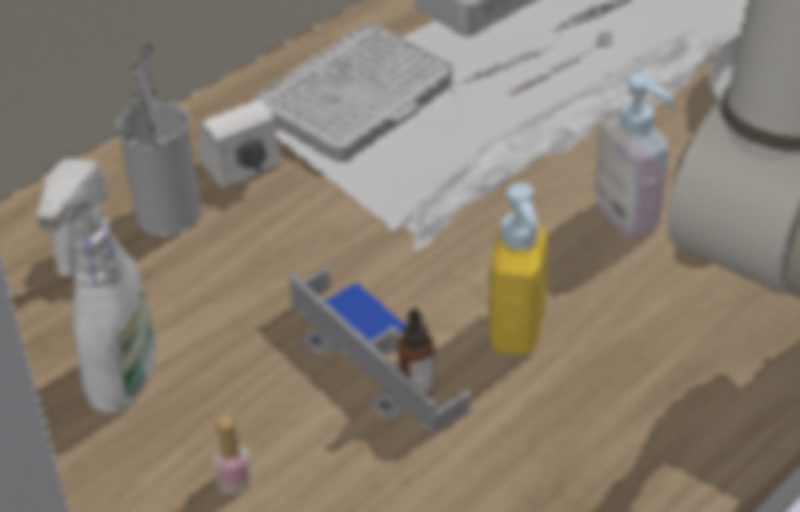

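```bash
python3 - <<'E'
from h import *
img=np.full((600,800,3),255,np.uint8)
S=4000
for n,off in [('top',0),('scene',400)]:
    d=fix(np.load(f'pics/{n}0.png.npz'));p=pts(d)
    s=(p[...,2]>.015)&(p[...,2]<.2)&(p[...,0]>.43)&(p[...,0]<.6)&(p[...,1]>-.2)&(p[...,1]<-.05)
    q=p[s]
    for x,y,z in q[np.argsort(q[:,2])]:
        c=cv2.applyColorMap(np.uint8([[min(255,z*1400)]]),cv2.COLORMAP_JET)[0,0].tolist()
        cv2.circle(img,(int(off+200-(y+.124)*S),int(300-(x-.487)*S)),3,c,-1)
cv2.imwrite('pics/plot0.png',img)
d=fix(np.load('pics/top0.png.npz'));p=pts(d)
s=(p[...,2]>.15)&(p[...,0]>.43)&(p[...,0]<.6)&(p[...,1]>-.2)&(p[...,1]<-.05)
print(p[s].round(3)[::3])
E
```

```text
[[ 0.502 -0.124  0.172]
 [ 0.498 -0.123  0.177]
 [ 0.499 -0.131  0.175]
 [ 0.496 -0.124  0.173]
 [ 0.497 -0.133  0.172]
 [ 0.493 -0.121  0.175]
 [ 0.494 -0.128  0.175]
 [ 0.491 -0.114  0.174]
 [ 0.491 -0.121  0.176]
 [ 0.491 -0.128  0.176]
 [ 0.491 -0.135  0.176]
 [ 0.489 -0.119  0.172]
 [ 0.49  -0.126  0.171]
 [ 0.489 -0.133  0.175]
 [ 0.487 -0.117  0.171]
 [ 0.486 -0.123  0.175]
 [ 0.486 -0.131  0.175]
 [ 0.484 -0.114  0.173]
 [ 0.484 -0.121  0.173]
 [ 0.484 -0.128  0.175]
 [ 0.482 -0.116  0.173]
 [ 0.482 -0.124  0.172]
 [ 0.482 -0.131  0.174]
 [ 0.479 -0.121  0.172]
 [ 0.479 -0.128  0.174]
 [ 0.477 -0.124  0.171]
 [ 0.478 -0.131  0.17 ]
 [ 0.475 -0.126  0.171]
 [ 0.473 -0.122  0.168]
 [ 0.473 -0.129  0.171]
 [ 0.469 -0.126  0.176]
 [ 0.467 -0.123  0.174]
 [ 0.467 -0.131  0.174]
 [ 0.465 -0.126  0.174]
 [ 0.465 -0.133  0.173]
 [ 0.463 -0.129  0.171]
 [ 0.46  -0.126  0.171]
 [ 0.461 -0.134  0.169]
 [ 0.458 -0.131  0.171]
 [ 0.456 -0.131  0.17 ]
 [ 0.453 -0.131  0.169]
 [ 0.452 -0.132  0.163]]
```

View pics/plot0.png

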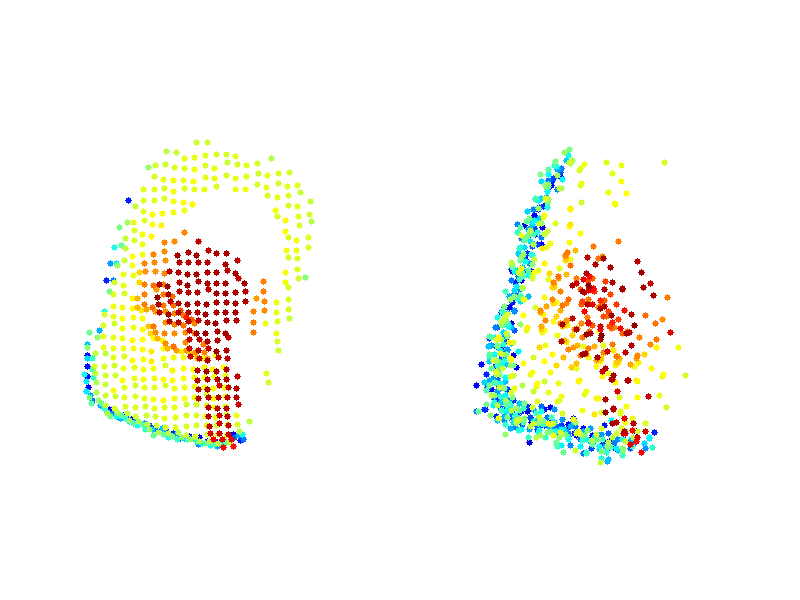

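```bash
python3 - <<'E'
from h import *
d=np.load('pics/scene0.png.npz')
a=cv2.resize(d['image'][0:150,440:600],None,fx=4,fy=4,interpolation=cv2.INTER_CUBIC)
cv2.imwrite('pics/crop2.png',a[:600,:,::-1])
d=snap('wrist','wrist0.png'); print(d['tool_from_camera'].round(4), d['fx'])
p=P(np.load('pics/scene0.png.npz'))
s=(np.abs(p[...,0]-.213)<.2)&(np.abs(p[...,1]+.534)<.2)&(p[...,2]>.2)&(p[...,2]<.6)
q=p[s]-[.213,-.534,.215]; M=R.from_rotvec(read_state()['tcp_rot']).as_matrix(); q=q@M
for a in np.arange(-.4,.02,.03):
    k=q[(q[:,2]>=a)&(q[:,2]<a+.03)]
    if len(k): print(round(-a,2),len(k),np.percentile(k,[2,98],axis=0).round(3)[:,:2].tolist())
E
```

```text
[[ 1.000e+00 -8.000e-04  3.000e-04 -2.000e-04]
 [-7.000e-04 -9.569e-01 -2.906e-01 -8.290e-02]
 [ 5.000e-04  2.906e-01 -9.569e-01 -1.697e-01]
 [ 0.000e+00  0.000e+00  0.000e+00  1.000e+00]] 305.7782094988621
0.4 513 [[-0.19, 0.003], [0.086, 0.215]]
0.37 1783 [[-0.182, -0.051], [0.117, 0.217]]
0.34 1365 [[-0.176, -0.107], [0.157, 0.219]]
0.31 996 [[-0.044, -0.141], [0.171, 0.22]]
0.28 745 [[-0.032, -0.136], [0.169, 0.222]]
0.25 815 [[-0.038, 0.004], [0.088, 0.222]]
0.22 850 [[-0.038, -0.001], [0.095, 0.222]]
0.19 901 [[-0.045, -0.014], [0.096, 0.221]]
0.16 897 [[-0.092, -0.02], [0.094, 0.22]]
0.13 985 [[-0.098, -0.028], [0.096, 0.22]]
0.1 745 [[-0.089, -0.03], [0.106, 0.22]]
0.07 985 [[-0.066, -0.136], [0.169, 0.219]]
0.04 925 [[-0.063, -0.139], [0.17, 0.22]]
0.01 721 [[-0.049, -0.14], [0.172, 0.221]]
```

View pics/crop2.png

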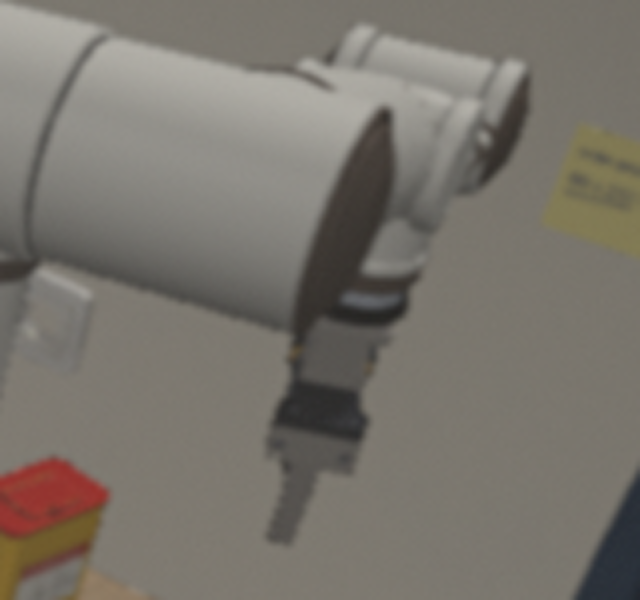

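View pics/wrist0.png

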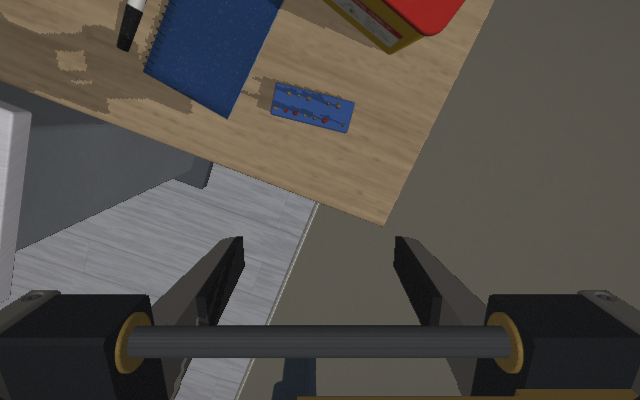

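```bash
python3 - <<'E'
from h import *
s=read_state();q=s['joint_positions']
E=lambda a,t:R.from_euler(a,t)
F=lambda q1,ph,q4,q5,q6:E('z',q1)*E('y',ph)*E('z',q4)*E('y',q5)*E('z',q6+np.pi)
print((F(q[0],q[1]+q[2],q[3],q[4],q[5]).inv()*R.from_rotvec(s['tcp_rot'])).magnitude())
def want(h,a,flip):
    u=np.array([np.cos(h),np.sin(h),0]);up=np.array([0,0,1.])
    z=-up*np.cos(a)+u*np.sin(a); y=u*np.cos(a)+up*np.sin(a)
    if flip:y=-y
    return R.from_matrix(np.stack([np.cross(y,z),y,z],1))
d=.35
for a in (25,30,35):
 for flip in (0,1):
  for (tx,ty,h) in [(.475,-.19,75),(.5,-.12,48),(.56,.0,85),(.575,.14,85)]:
   W=want(np.radians(h),np.radians(a),flip); w=np.array([tx,ty,.01])-d*W.as_matrix()[:,2]
   j1=np.arctan2(w[1],w[0])
   for ph in (1.5,1.8):
    r=(E('y',-ph)*E('z',-j1)*W).as_euler('ZYZ')
    o=[]
    for k in (0,1):
      b=np.array(r); 
      if k: b=np.array([r[0]+np.pi,-r[1],r[2]+np.pi])
      b[2]-=np.pi; b=(b+np.pi)%(2*np.pi)-np.pi
      if b[1]>0:o.append(b.round(2).tolist())
    print(a,flip,h,'j1 %.2f r %.2f z %.2f'%(j1,np.hypot(w[0],w[1]),w[2]),ph,o)
p=P(np.load('pics/top0.png.npz'))
for x in (.58,.6,.62,.64,.66):
  print(x,[round(float(np.median(p[...,2][(abs(p[...,0]-x)<.01)&(abs(p[...,1]-y)<.01)])),3) for y in (-.25,-.2,-.15,-.1,-.05,0,.05,.1)])
E
```

```text
4.025116135595461e-16
25 0 75 j1 -0.65 r 0.55 z 0.33 1.5 [[0.41, 1.8, 2.81]]
25 0 75 j1 -0.65 r 0.55 z 0.33 1.8 [[0.4, 1.52, 2.7]]
25 0 48 j1 -0.52 r 0.46 z 0.33 1.5 [[0.43, 1.55, -2.92]]
25 0 48 j1 -0.52 r 0.46 z 0.33 1.8 [[0.45, 1.27, -3.05]]
25 0 85 j1 -0.26 r 0.57 z 0.33 1.5 [[0.43, 1.71, 3.01]]
25 0 85 j1 -0.26 r 0.57 z 0.33 1.8 [[0.43, 1.44, 2.89]]
25 0 85 j1 -0.01 r 0.56 z 0.33 1.5 [[0.44, 1.6, -3.04]]
25 0 85 j1 -0.01 r 0.56 z 0.33 1.8 [[0.45, 1.33, 3.11]]
25 1 75 j1 -0.65 r 0.55 z 0.33 1.5 [[0.41, 1.8, -0.33]]
25 1 75 j1 -0.65 r 0.55 z 0.33 1.8 [[0.4, 1.52, -0.45]]
25 1 48 j1 -0.52 r 0.46 z 0.33 1.5 [[0.43, 1.55, 0.22]]
25 1 48 j1 -0.52 r 0.46 z 0.33 1.8 [[0.45, 1.27, 0.09]]
25 1 85 j1 -0.26 r 0.57 z 0.33 1.5 [[0.43, 1.71, -0.13]]
25 1 85 j1 -0.26 r 0.57 z 0.33 1.8 [[0.43, 1.44, -0.26]]
25 1 85 j1 -0.01 r 0.56 z 0.33 1.5 [[0.44, 1.6, 0.1]]
25 1 85 j1 -0.01 r 0.56 z 0.33 1.8 [[0.45, 1.33, -0.03]]
30 0 75 j1 -0.70 r 0.56 z 0.31 1.5 [[0.49, 1.85, 2.79]]
30 0 75 j1 -0.70 r 0.56 z 0.31 1.8 [[0.47, 1.58, 2.65]]
30 0 48 j1 -0.58 r 0.46 z 0.31 1.5 [[0.52, 1.56, -2.97]]
30 0 48 j1 -0
[... 1234 characters left out ...]
 -0.74 r 0.57 z 0.30 1.8 [[0.54, 1.64, -0.52]]
35 1 48 j1 -0.63 r 0.45 z 0.30 1.5 [[0.61, 1.57, 0.12]]
35 1 48 j1 -0.63 r 0.45 z 0.30 1.8 [[0.63, 1.33, -0.05]]
35 1 85 j1 -0.35 r 0.58 z 0.30 1.5 [[0.6, 1.78, -0.18]]
35 1 85 j1 -0.35 r 0.58 z 0.30 1.8 [[0.59, 1.53, -0.35]]
35 1 85 j1 -0.11 r 0.56 z 0.30 1.5 [[0.61, 1.64, 0.02]]
35 1 85 j1 -0.11 r 0.56 z 0.30 1.8 [[0.62, 1.39, -0.15]]
0.58 [-0.0, -0.0, -0.001, -0.0, -0.001, -0.001, -0.001, -0.001]
0.6 [0.012, 0.004, 0.002, -0.0, -0.001, -0.001, -0.0, -0.002]
0.62 [0.013, 0.013, 0.005, 0.003, 0.009, 0.004, 0.007, -0.001]
0.64 [0.007, 0.014, 0.009, 0.002, 0.007, 0.004, 0.004, -0.001]
0.66 [0.001, 0.003, 0.002, 0.003, 0.001, 0.001, 0.002, -0.002]
```

```bash
python3 - <<'E'
from h import *
T=np.array([.5774,.1769]); ux=np.array([.083,.9965]);uy=np.array([-.9965,.083])
for n in ['top','scene']:
    d=fix(np.load(f'pics/{n}0.png.npz'));p=pts(d)
    s=(p[...,2]>.02)&(p[...,2]<.19)&(p[...,0]>.38)&(p[...,0]<.52)&(p[...,1]>.0)&(p[...,1]<.12)
    q=p[s];a=(q[:,:2]-T)@uy;b=(q[:,:2]-T)@ux
    for lo,hi in[(.02,.08),(.08,.12),(.15,.19)]:
        k=(q[:,2]>lo)&(q[:,2]<hi); print(n,lo,'lat',np.percentile(a[k],[1,99]).round(3),'along',np.percentile(b[k],[1,99]).round(3))
    # rack posts/walls
    s=(p[...,2]>.008)&(p[...,2]<.05)&(p[...,0]>.4)&(p[...,0]<.68)&(p[...,1]>.13)&(p[...,1]<.24)
    q=p[s];a=(q[:,:2]-T)@uy;b=(q[:,:2]-T)@ux
    for lo in np.arange(-.08,.2,.02):
        k=(a>lo)&(a<lo+.02)
        if k.sum(): print('  lat %.2f'%lo,k.sum(),'along',np.percentile(b[k],[2,50,98]).round(3))
p=P(np.load('pics/top0.png.npz'))
for y in np.arange(-.1,.11,.02):
  print(round(y,2),[round(float(np.median(p[...,2][(abs(p[...,0]-x)<.005)&(abs(p[...,1]-y)<.01)])),3) for x in np.arange(.59,.68,.01)])
E
```

```text
top 0.02 lat [0.102 0.146] along [-0.154 -0.097]
top 0.08 lat [0.078 0.144] along [-0.152 -0.082]
top 0.15 lat [0.099 0.143] along [-0.126 -0.098]
  lat -0.06 61 along [-0.017  0.011  0.027]
  lat -0.04 26 along [0.022 0.023 0.027]
  lat -0.02 29 along [0.022 0.023 0.027]
  lat 0.00 27 along [0.022 0.023 0.027]
  lat 0.02 30 along [0.022 0.023 0.027]
  lat 0.04 67 along [-0.016  0.016  0.027]
  lat 0.06 29 along [0.022 0.023 0.027]
  lat 0.08 29 along [-0.015  0.023  0.027]
  lat 0.10 66 along [-0.016 -0.001  0.027]
  lat 0.12 33 along [0.022 0.023 0.027]
  lat 0.14 59 along [-0.017  0.019  0.027]
scene 0.02 lat [0.111 0.147] along [-0.145 -0.079]
scene 0.08 lat [0.092 0.147] along [-0.147 -0.08 ]
scene 0.15 lat [0.1   0.145] along [-0.13  -0.097]
  lat -0.06 63 along [-0.019 -0.001  0.026]
  lat -0.04 38 along [0.021 0.024 0.026]
  lat -0.02 37 along [0.002 0.024 0.027]
  lat 0.00 37 along [0.021 0.024 0.026]
  lat 0.02 36 along [0.02  0.023 0.026]
  lat 0.04 82 along [-0.017  0.01   0.026]
  lat 0.06 40 along [0.021 0.024 0.027]
  lat 0.08 41 along [0.013 0.024 0.027]
  lat 0.10 10
[... 310 characters left out ...]
]
-0.06 [-0.001, -0.001, 0.001, 0.011, 0.008, 0.005, 0.008, 0.002, -0.0, -0.001]
-0.04 [-0.001, -0.001, 0.007, 0.009, 0.005, 0.004, 0.007, 0.001, -0.001, 0.0]
-0.02 [-0.0, -0.001, 0.001, 0.002, 0.003, 0.004, 0.005, 0.001, -0.0, -0.0]
0.0 [-0.002, -0.001, 0.005, 0.004, 0.003, 0.004, 0.005, 0.001, 0.0, -0.001]
0.02 [-0.001, -0.0, 0.008, 0.002, 0.002, 0.008, 0.001, 0.002, 0.0, -0.001]
0.04 [-0.001, -0.0, 0.004, 0.006, 0.009, 0.005, 0.002, 0.002, 0.001, 0.001]
0.06 [-0.001, -0.001, 0.001, -0.0, 0.0, 0.001, 0.0, 0.0, -0.001, -0.001]
0.08 [-0.0, -0.001, -0.001, -0.002, -0.002, -0.002, -0.002, -0.001, -0.0, -0.001]
0.1 [-0.002, -0.002, -0.001, -0.001, -0.002, -0.001, -0.001, -0.001, -0.002, -0.002]
```

```bash
cat >> h.py <<'E'
def want(h,a,flip=1):
    u=np.array([np.cos(h),np.sin(h),0]);up=np.array([0,0,1.])
    z=-up*np.cos(a)+u*np.sin(a); y=u*np.cos(a)+up*np.sin(a)
    if flip:y=-y
    return R.from_matrix(np.stack([np.cross(y,z),y,z],1))
def delta(p,h,a=35):
    s=read_state(); W=want(np.radians(h),np.radians(a))
    dp=(np.array(p)-s['eef_pos'])/.04; dr=(W*R.from_rotvec(s['tcp_rot']).inv()).as_rotvec(degrees=True)/8
    print('at',s['eef_pos'].round(4),'t',s['clock'],'need shift',dp.round(2),'turn',dr.round(2)); return dp,dr
E
python3 -c "
from h import *
delta([.470,-.186,.2],75)"
```

```text
at [ 0.2125 -0.5338  0.2139] t 0.15 need shift [ 6.44  8.69 -0.35] turn [ 3.38 -3.02  6.44]
```

Request:
{"method": "arm_command", "body": {
  "motion": [
    [0.4, 0.6, 0.1, 0.28, -0.25, 0.54, -0.78],
    [0.54, 0.72, 0.1, 0.28, -0.25, 0.54, -0.78],
    [0.54, 0.72, 0, 0.28, -0.25, 0.54, -0.78],
    [0.54, 0.72, 0, 0.28, -0.25, 0.54, -0.78],
    [0.54, 0.72, 0, 0.28, -0.25, 0.54, -0.78],
    [0.54, 0.72, 0, 0.28, -0.25, 0.54, -0.78],
    [0.54, 0.72, 0, 0.28, -0.25, 0.54, -0.78],
    [0.54, 0.72, 0, 0.28, -0.25, 0.54, -0.78]
  ]
}}

```text
clock: 1.15
eef_pos: [0.3803, -0.3076, 0.2224]
tcp_rot: [-2.617, 0.777, -0.076]
force: [0.3, 0.8, 0.3]
gripper_width: 0.157
```

```bash
python3 -c "
from h import *
delta([.470,-.186,.2],75)"
```

```text
at [ 0.3803 -0.3076  0.2224] t 1.15 need shift [ 2.24  3.04 -0.56] turn [ 1.14 -0.99  2.12]
```

Request:
{"method": "arm_command", "body": {
  "motion": [
    [0.54, 0.7, 0, 0.28, -0.25, 0.54, -0.78],
    [0.54, 0.7, -0.1, 0.28, -0.25, 0.54, -0.78],
    [0.54, 0.7, -0.2, 0.28, -0.25, 0.54, -0.78],
    [0.45, 0.6, -0.2, 0.25, -0.2, 0.45, -0.78],
    [0, 0, 0, 0, 0, 0, -0.78]
  ]
}}

```text
clock: 1.78
eef_pos: [0.4625, -0.1991, 0.2013]
tcp_rot: [-2.519, 0.343, -0.098]
force: [-0.2, -0.1, -0.8]
gripper_width: 0.112
```

```bash
cat >> h.py <<'E'
def wpts(d,s):
    h,w=d['depth'].shape; u,v=np.meshgrid(np.arange(w),np.arange(h)); z=d['depth']
    p=np.stack([(u-d['cx'])/d['fx']*z,-(v-d['cy'])/d['fy']*z,-z,np.ones_like(z)],-1)@np.array(d['tool_from_camera']).T
    return p[...,:3]@R.from_rotvec(s['tcp_rot']).as_matrix().T+s['eef_pos']
def plot(ps,c,f,zr=(.015,.2),S=4000,r=.075):
    img=np.full((600,800,3),255,np.uint8)
    for p,off in zip(ps,(0,400)):
        p=p.reshape(-1,3); q=p[(p[:,2]>zr[0])&(p[:,2]<zr[1])&(abs(p[:,0]-c[0])<r)&(abs(p[:,1]-c[1])<.05)]
        for x,y,z in q[np.argsort(q[:,2])]:
            k=cv2.applyColorMap(np.uint8([[min(255,z*1400)]]),cv2.COLORMAP_JET)[0,0].tolist()
            cv2.circle(img,(int(off+200-(y-c[1])*S),int(300-(x-c[0])*S)),3,k,-1)
    cv2.imwrite('pics/'+f,img)
E
python3 - <<'E'
from h import *
delta([.470,-.186,.2],75)
s=read_state(); d=snap('wrist','w1.png'); p=wpts(d,s)
s=read_state(); print(s['gripper_width'],s['joint_positions'].round(2))
t=snap('top','t1.png')
plot([p,P(t)],(.487,-.124),'plot1.png')
E
```

```text
at [ 0.4625 -0.1991  0.2013] t 1.775 need shift [ 0.19  0.33 -0.03] turn [ 0.05 -0.06  0.05]
0.11103727562205357 [-0.95  0.18  1.71  0.45  1.65 -0.74]
```

View pics/w1.png

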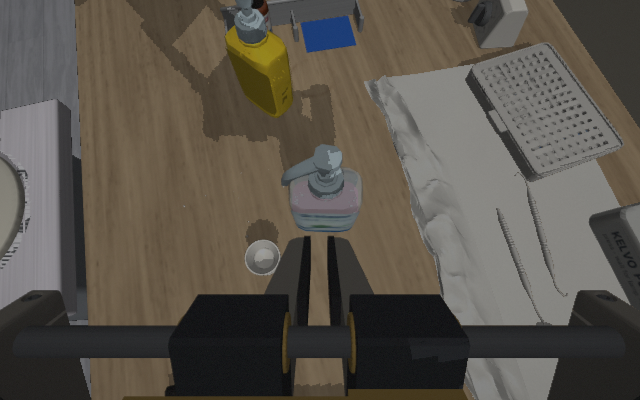

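View pics/t1.png

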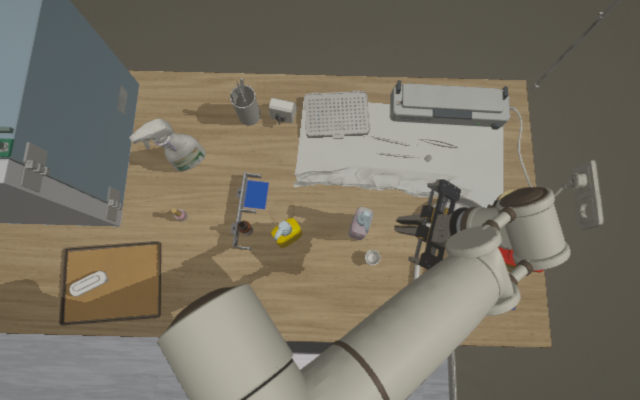

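View pics/plot1.png

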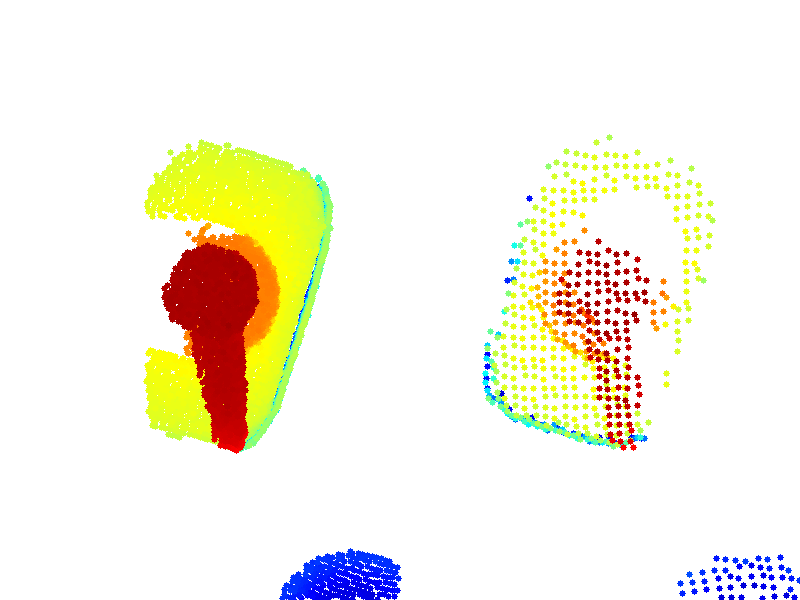

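```bash
cat >> h.py <<'E'
def face(p,c,h,zr=(.02,.085)):
    """rear flat side of bottle near centre c, heading h deg: line fit -> yaw, centre along-normal, and lateral extent"""
    for _ in range(3):
        u=np.array([np.cos(np.radians(h)),np.sin(np.radians(h))]);v=np.array([-u[1],u[0]])
        q=p.reshape(-1,3); q=q[(q[:,2]>zr[0])&(q[:,2]<zr[1])]; r=q[:,:2]-c
        k=(r@u<-.012)&(r@u>-.032)&(abs(r@v)<.02); f=q[k][:,:2].astype(np.float32)
        vx,vy,x0,y0=cv2.fitLine(f,cv2.DIST_HUBER,0,.001,.001).ravel()
        h2=np.degrees(np.arctan2(vy,vx))-90
        h=h2+180*np.round((h-h2)/180)
    # lateral from shoulders
    q=p.reshape(-1,3); q=q[(q[:,2]>.05)&(q[:,2]<.12)]; r=q[:,:2]-c
    u=np.array([np.cos(np.radians(h)),np.sin(np.radians(h))]);v=np.array([-u[1],u[0]])
    k=(abs(r@v)<.055)&(abs(r@u)<.03); l=np.percentile(r[k]@v,[.5,99.5])
    print('face n',len(f),'yaw',round(float(h),2),'rear at',round(float(np.median((f-c)@u)),4),'lat',l.round(4),'mid',l.mean().round(4),'centre',(c+u*(np.median((f-c)@u)+.0218)+v*l.mean()).round(4))
E
python3 - <<'E'
from h import *
d=dict(np.load('pics/w1.png.npz')); s=read_state(); p=wpts(d,s)
face(p,np.array([.487,-.124]),74)
E
```

```text
face n 468 yaw 72.62 rear at -0.0282 lat [-0.0394  0.0322] mid -0.0036 centre [ 0.4885 -0.1312]
```

```bash
python3 -c "
from h import *
delta([.468,-.194,.011],73.5)"
```

```text
at [ 0.4623 -0.201   0.2025] t 1.875 need shift [ 0.14  0.17 -4.79] turn [ 0.07 -0.05 -0.12]
```

Request:
{"method": "arm_command", "body": {
  "motion": [
    [0.14, 0.17, -0.6, 0.07, -0.05, -0.12, -0.78],
    [0, 0, -1, 0, 0, 0, -0.78],
    [0, 0, -1, 0, 0, 0, -0.78],
    [0, 0, -1, 0, 0, 0, -0.78],
    [0, 0, -0.7, 0, 0, 0, -0.78],
    [0, 0, -0.3, 0, 0, 0, -0.78],
    [0, 0, 0, 0, 0, 0, -0.78]
  ]
}}

```text
clock: 2.75
eef_pos: [0.4681, -0.1944, 0.0188]
tcp_rot: [-2.507, 0.364, -0.116]
force: [0.0, 0.3, 0.5]
gripper_width: 0.113
```

```bash
python3 - <<'E'
from h import *
delta([.468,-.194,.0105],73.5)
s=read_state(); d=snap('wrist','w2.png'); p=wpts(d,s)
delta([.468,-.194,.0105],73.5)
face(p,np.array([.4885,-.129]),73)
E
```

```text
at [ 0.4681 -0.1944  0.0188] t 2.75 need shift [-0.    0.01 -0.21] turn [-0.01  0.01  0.  ]
at [ 0.4685 -0.1947  0.0195] t 2.8 need shift [-0.01  0.02 -0.22] turn [-0.    0.01  0.  ]
face n 4054 yaw 73.09 rear at -0.0218 lat [-0.0346  0.0351] mid 0.0002 centre [ 0.4883 -0.1289]
```

View pics/w2.png

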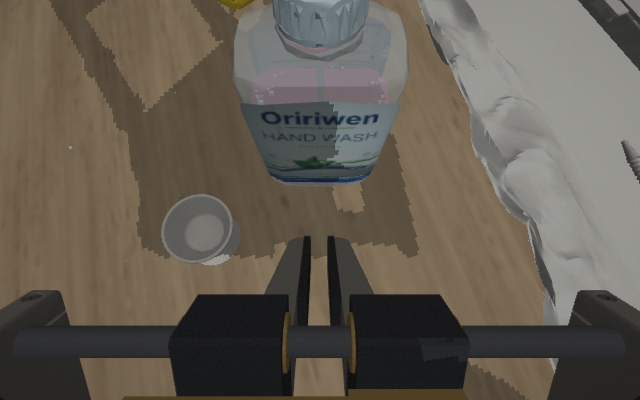

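```bash
cat >> h.py <<'E'
def plan(hs,ds,c0,h0,off=.029,lat=0.):
    """bottle heading per row, distance per row -> TCP rows"""
    def tcp(c,h):
        h=np.radians(h);u=np.array([np.cos(h),np.sin(h)]);return c-off*u
    c=np.array(c0,float);h=h0;out=[]
    for hn,d in zip(hs,ds):
        m=np.radians((h+hn)/2);cn=c+d*np.array([np.cos(m),np.sin(m)])
        out.append(list(((tcp(cn,hn)-tcp(c,h))/.04).round(3))+[round((hn-h)/8,3)]); c,h=cn,hn
    return out,c,h
E
python3 - <<'E'
from h import *
from scipy.optimize import fsolve
n=24
def hs(h1,h2=85.2):
    k=np.arange(1,n+1)/n; return np.interp(k,[0,.45,1],[73.1,h1,h2])
f=lambda x: plan(hs(x[0]),[x[1]]*n,(.4883,-.1289),73.1)[1]-np.array([.5674,.0573])
x=fsolve(f,[55,.0085]); print(x)
rows,c,h=plan(hs(x[0]),[x[1]]*n,(.4883,-.1289),73.1)
print(c,h)
for r in rows: print(r)
E
```

```text
[5.42076533e+01 8.51434967e-03]
[0.5674 0.0573] 85.2
[np.float64(0.044), np.float64(0.209), np.float64(-0.219)]
[np.float64(0.05), np.float64(0.208), np.float64(-0.219)]
[np.float64(0.057), np.float64(0.206), np.float64(-0.219)]
[np.float64(0.063), np.float64(0.205), np.float64(-0.219)]
[np.float64(0.069), np.float64(0.203), np.float64(-0.219)]
[np.float64(0.075), np.float64(0.2), np.float64(-0.219)]
[np.float64(0.081), np.float64(0.198), np.float64(-0.219)]
[np.float64(0.087), np.float64(0.195), np.float64(-0.219)]
[np.float64(0.093), np.float64(0.193), np.float64(-0.219)]
[np.float64(0.099), np.float64(0.19), np.float64(-0.219)]
[np.float64(0.112), np.float64(0.181), np.float64(-0.116)]
[np.float64(0.144), np.float64(0.159), np.float64(0.293)]
[np.float64(0.137), np.float64(0.165), np.float64(0.293)]
[np.float64(0.131), np.float64(0.171), np.float64(0.293)]
[np.float64(0.123), np.float64(0.176), np.float64(0.293)]
[np.float64(0.116), np.float64(0.181), np.float64(0.293)]
[np.float64(0.109), np.float64(0.185), np.float64(0.293)]
[np.float64(0.101), np.float64(0.19), np.float64(0.293)]
[np.float64(0.093), np.float64(0.194), np.float64(0.293)]
[np.float64(0.085), np.float64(0.197), np.float64(0.293)]
[np.float64(0.077), np.float64(0.201), np.float64(0.293)]
[np.float64(0.069), np.float64(0.204), np.float64(0.293)]
[np.float64(0.06), np.float64(0.206), np.float64(0.293)]
[np.float64(0.052), np.float64(0.209), np.float64(0.293)]
```

Request:
{"method": "arm_command", "body": {
  "motion": [
    [0, 0, -0.2, 0, 0, 0, -0.78],
    [0.06, 0.2, 0, 0, 0, 0, -0.78],
    [0.06, 0.2, 0, 0, 0, 0, -0.78],
    [0.06, 0.2, 0, 0, 0, 0, -0.78],
    [0.045, 0.15, 0, 0, 0, 0, -0.78],
    [0.03, 0.1, 0, 0, 0, 0, -0.78],
    [0.03, 0.1, 0, 0, 0, 0, -0.78],
    [0.03, 0.1, 0, 0, 0, 0, -0.78]
  ]
}}

```text
clock: 3.8
eef_pos: [0.481, -0.1522, 0.0106]
tcp_rot: [-2.508, 0.363, -0.116]
force: [-0.3, -2.6, 0.2]
gripper_width: 0.112
```

```bash
python3 - <<'E'
from h import *
s=read_state(); d=snap('wrist','w3.png'); p=wpts(d,s); print(s['force'])
delta([.4883-.029*.29,-.1289-.029*.957,.0105],73.1)
face(p,np.array([.4885,-.129]),73)
E
```

```text
[-0.2906669  -2.56575212  0.17354012]
at [ 0.481  -0.1517  0.0106] t 3.85 need shift [-0.03 -0.12 -0.  ] turn [-0.    0.01 -0.05]
face n 3566 yaw 72.4 rear at -0.0194 lat [-0.0344  0.0346] mid 0.0001 centre [ 0.4891 -0.1267]
```

View pics/w3.png

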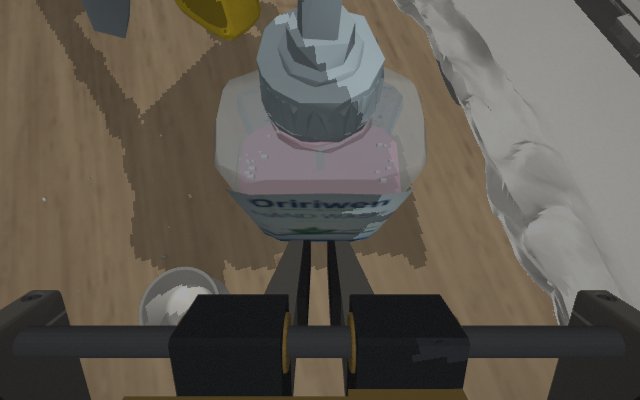

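In contact and centred: 2.6 N of force, and the bottle's foot sits against the fingertips at about (320,240). Now the curved push.

Request:
{"method": "arm_command", "body": {
  "motion": [
    [0.045, 0.21, 0, 0, 0, -0.22, -0.78],
    [0.05, 0.21, 0, 0, 0, -0.22, -0.78],
    [0.057, 0.205, 0, 0, 0, -0.22, -0.78],
    [0.063, 0.205, 0, 0, 0, -0.22, -0.78],
    [0.07, 0.2, 0, 0, 0, -0.22, -0.78],
    [0.075, 0.2, 0, 0, 0, -0.22, -0.78],
    [0.08, 0.2, 0, 0, 0, -0.22, -0.78]
  ]
}}

```text
clock: 4.72
eef_pos: [0.4986, -0.0941, 0.0106]
tcp_rot: [-2.461, 0.634, -0.201]
force: [-1.6, -1.6, 0.7]
gripper_width: 0.108
```

```bash
cat > look.py <<'E'
from h import *
import sys
f,h=sys.argv[1],float(sys.argv[2])
s=read_state(); d=snap('wrist',f+'.png'); p=wpts(d,s); e=s['eef_pos']
R_=R.from_rotvec(s['tcp_rot']).as_matrix(); y=-R_[:2,1]; print('tool heading',np.degrees(np.arctan2(y[1],y[0])).round(2),'lean',np.degrees(np.arccos(-R_[2,2])).round(1),'F',s['force'].round(1),'tcp',e.round(4),'t',s['clock'])
off=float(sys.argv[3]) if len(sys.argv)>3 else 0
hr=np.radians(h);u=np.array([np.cos(hr),np.sin(hr)])
face(p,e[:2]+.0265*u+off*np.array([-u[1],u[0]]),h)
E
python3 look.py w4 61
```

```text
tool heading 61.11 lean 35.1 F [-1.6 -1.6  0.7] tcp [ 0.4986 -0.0941  0.0106] t 4.725
face n 3417 yaw 61.02 rear at -0.0214 lat [-0.0347  0.0342] mid -0.0002 centre [ 0.5118 -0.0707]
```

View pics/w4.png

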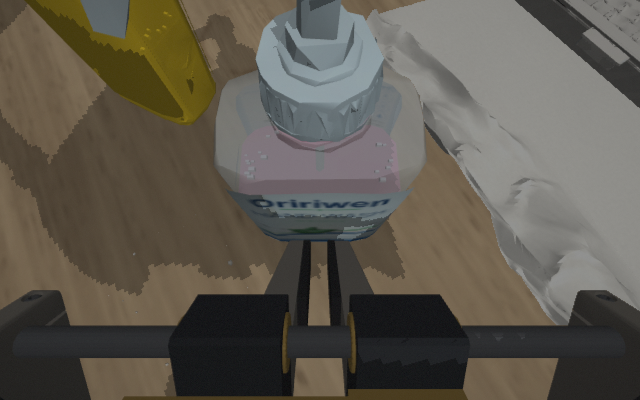

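The bottle tracks the hand rigidly and upright, at yaw 61° and centred. Replanning the rest of the curve.

```bash
python3 - <<'E'
from h import *
from scipy.optimize import fsolve
n=16; c0=(.512,-.0705)
hs=lambda h1:np.interp(np.arange(1,n+1)/n,[0,.2,1],[61.1,h1,85.2])
f=lambda x: plan(hs(x[0]),[x[1]]*n,c0,61.1,.0268)[1]-np.array([.5674,.0573])
x=fsolve(f,[55,.0085]); print(x)
rows,c,h=plan(hs(x[0]),[x[1]]*n,c0,61.1,.0268)
for r in rows: print([float(k) for k in r])
E
```

```text
[5.27278998e+01 8.83093325e-03]
[0.085, 0.206, -0.327]
[0.094, 0.202, -0.327]
[0.103, 0.198, -0.327]
[0.144, 0.168, 0.188]
[0.148, 0.167, 0.317]
[0.14, 0.173, 0.317]
[0.133, 0.179, 0.317]
[0.125, 0.185, 0.317]
[0.116, 0.19, 0.317]
[0.108, 0.195, 0.317]
[0.099, 0.2, 0.317]
[0.09, 0.204, 0.317]
[0.081, 0.207, 0.317]
[0.072, 0.211, 0.317]
[0.062, 0.214, 0.317]
[0.053, 0.216, 0.317]
```

Request:
{"method": "arm_command", "body": {
  "motion": [
    [0.085, 0.205, 0, 0, 0, -0.33, -0.78],
    [0.095, 0.2, 0, 0, 0, -0.33, -0.78],
    [0.103, 0.2, 0, 0, 0, -0.33, -0.78],
    [0.144, 0.168, 0, 0, 0, 0.19, -0.78],
    [0.148, 0.167, 0, 0, 0, 0.32, -0.78],
    [0.14, 0.173, 0, 0, 0, 0.32, -0.78],
    [0.133, 0.18, 0, 0, 0, 0.32, -0.78],
    [0.125, 0.185, 0, 0, 0, 0.32, -0.78]
  ]
}}

```text
clock: 5.78
eef_pos: [0.5379, -0.0352, 0.0106]
tcp_rot: [-2.479, 0.544, -0.173]
force: [-0.7, -2.4, -0.3]
gripper_width: 0.11
```

```bash
python3 look.py w5 63
```

```text
tool heading 65.25 lean 35.1 F [-0.7 -2.4 -0.3] tcp [ 0.5379 -0.0352  0.0106] t 5.775
face n 3409 yaw 63.14 rear at -0.0214 lat [-0.0346  0.0344] mid -0.0001 centre [ 0.5502 -0.0112]
```

View pics/w5.png

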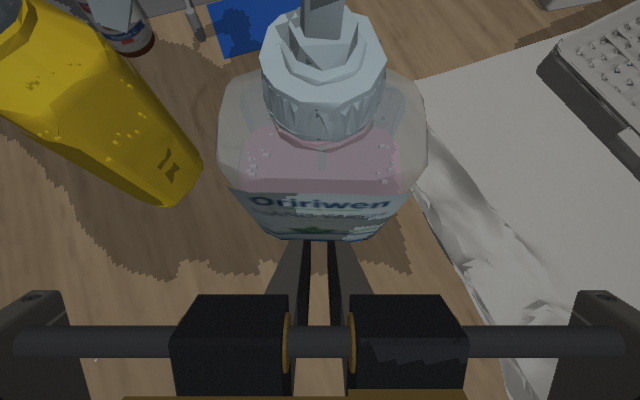

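Request:
{"method": "arm_command", "body": {
  "motion": [
    [0.116, 0.19, 0, 0, 0, 0.32, -0.78],
    [0.108, 0.195, 0, 0, 0, 0.32, -0.78],
    [0.1, 0.2, 0, 0, 0, 0.32, -0.78],
    [0.09, 0.204, 0, 0, 0, 0.32, -0.78],
    [0.08, 0.207, 0, 0, 0, 0.32, -0.78],
    [0.07, 0.21, 0, 0, 0, 0.32, -0.78]
  ]
}}

```text
clock: 6.58
eef_pos: [0.5601, 0.0133, 0.0106]
tcp_rot: [-2.522, 0.208, -0.067]
force: [0.6, -1.7, -0.3]
gripper_width: 0.11
```

```bash
python3 look.py w6 80; python3 -c "
from h import *
snap('top','t6.png')"
```

```text
tool heading 80.61 lean 35.1 F [ 0.6 -1.7 -0.3] tcp [0.5601 0.0133 0.0106] t 6.575
face n 3420 yaw 78.78 rear at -0.0214 lat [-0.0355  0.0335] mid -0.001 centre [0.5657 0.0396]
```

View pics/w6.png

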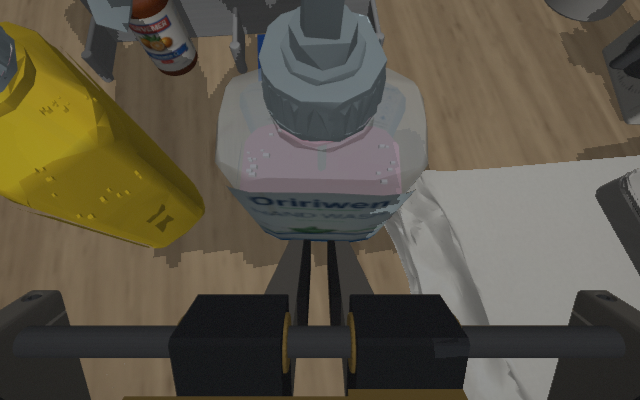

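View pics/t6.png

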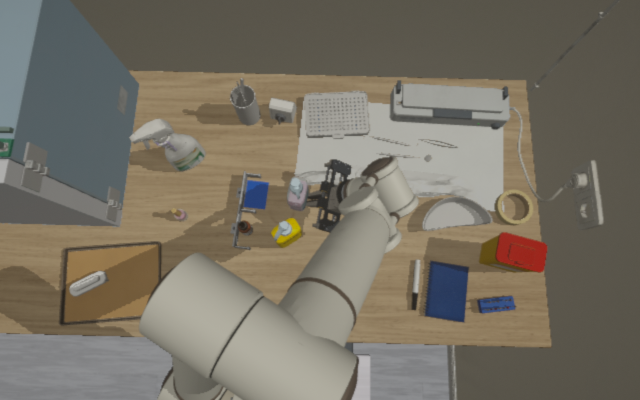

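Request:
{"method": "arm_command", "body": {
  "motion": [
    [0.062, 0.214, 0, 0, 0, 0.32, -0.78],
    [0.05, 0.21, 0, 0, 0, 0.3, -0.78],
    [0, 0, 0, 0, 0, 0, -0.78]
  ]
}}

```text
clock: 7.05
eef_pos: [0.5645, 0.0305, 0.0106]
tcp_rot: [-2.527, 0.1, -0.032]
force: [-0.1, -0.1, -0.2]
gripper_width: 0.111
```

```bash
python3 look.py w7 85
```

```text
tool heading 85.5 lean 35.1 F [-0.1 -0.1 -0.2] tcp [0.5645 0.0305 0.0106] t 7.05
face n 3471 yaw 84.02 rear at -0.0209 lat [-0.0358  0.0332] mid -0.0013 centre [0.5682 0.0577]
```

View pics/w7.png

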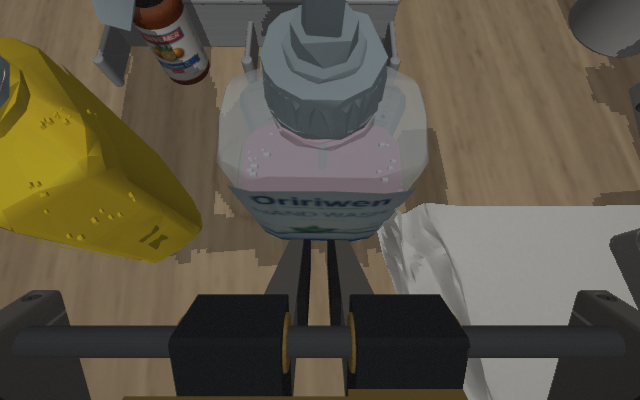

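```bash
python3 - <<'E'
from h import *
s=read_state();d=dict(np.load('pics/w7.png.npz'));p=wpts(d,s);im=d['image']
T=np.array([.5774,.1769]); ux=np.array([.083,.9965]);uy=np.array([-.9965,.083])
hsv=cv2.cvtColor(im,cv2.COLOR_RGB2HSV); m=(hsv[...,0]>20)&(hsv[...,0]<32)&(hsv[...,1]>180); m[:,230:]=0; m[270:]=0
q=p[m]; print(len(q),q.min(0).round(3),q.max(0).round(3)); a=(q[:,:2]-T)@uy;b=(q[:,:2]-T)@ux
print(np.percentile(a,[.5,2,98]).round(4),np.percentile(b,[.5,2,98]).round(3))
# target pose: behind bottle, shifted
c=np.array([.568,.0577]); e=c-ux*(.0265+.025)-uy*.032
print(e); delta([e[0],e[1],.0125],85.2)
E
```

```text
27632 [0.45  0.    0.004] [0.562 0.104 0.197]
[0.0722 0.073  0.1051] [-0.155 -0.154 -0.091]
[0.5956135  0.00372425]
at [0.5643 0.0303 0.0106] t 7.1 need shift [ 0.78 -0.66  0.05] turn [-0.01  0.   -0.03]
```

```bash
python3 - <<'E'
from h import *
p=P(np.load('pics/top0.png.npz'))
for x in np.arange(.62,.80,.02):
  print(round(x,2),[round(float(np.max(np.append(p[...,2][(abs(p[...,0]-x)<.01)&(abs(p[...,1]-y)<.01)],-1))),3) for y in np.arange(-.14,.2,.02)])
E
```

```text
0.62 [0.012, 0.009, 0.012, 0.016, 0.016, 0.017, 0.014, 0.014, 0.014, 0.015, 0.016, 0.003, 0.003, 0.003, 0.004, 0.027, 0.028]
0.64 [0.012, 0.006, 0.006, 0.007, 0.015, 0.018, 0.018, 0.013, 0.013, 0.014, 0.015, 0.004, 0.004, 0.006, 0.004, 0.005, 0.027]
0.66 [0.009, 0.008, 0.009, 0.009, 0.008, 0.006, 0.007, 0.009, 0.005, 0.006, 0.005, 0.005, 0.003, 0.004, 0.004, 0.004, 0.004]
0.68 [0.005, 0.004, 0.005, 0.004, 0.004, 0.003, 0.004, 0.006, 0.004, 0.008, 0.005, 0.003, 0.003, 0.004, 0.005, 0.004, 0.003]
0.7 [0.005, 0.004, 0.005, 0.006, 0.004, 0.004, 0.005, 0.005, 0.003, 0.004, 0.004, 0.004, 0.002, 0.003, 0.006, 0.006, 0.004]
0.72 [0.006, 0.003, 0.006, 0.003, 0.004, 0.006, 0.004, 0.003, 0.005, 0.006, 0.005, 0.002, 0.004, 0.002, 0.003, 0.004, 0.003]
0.74 [0.003, 0.006, 0.004, 0.024, 0.025, 0.02, 0.004, 0.006, 0.004, 0.005, 0.004, 0.003, 0.002, 0.003, 0.004, 0.004, 0.004]
0.76 [0.028, 0.027, 0.028, 0.03, 0.026, 0.028, 0.027, 0.027, 0.027, 0.003, 0.004, 0.003, 0.004, 0.004, 0.002, 0.002, 0.004]
0.78 [0.027, 0.025, 0.025, 0.026, 0.026, 0.026, 0.026, 0.025, 0.026, 0.026, 0.006, 0.003, 0.05, 0.031, 0.005, 0.004, 0.123]
0.8 [0.026, 0.026, 0.025, 0.029, 0.026, 0.026, 0.028, 0.027, 0.027, 0.026, 0.05, 0.068, 0.064, 0.055, 0.02, 0.003, 0.123]
```

```bash
python3 - <<'E'
from h import *
s=read_state();d=dict(np.load('pics/w7.png.npz'));p=wpts(d,s).reshape(-1,3)
for y in np.arange(.0,.08,.01):
  print(round(y,2),[ (lambda k: (round(float(np.percentile(k,90)),3) if len(k)>3 else None))(p[:,2][(abs(p[:,0]-x)<.005)&(abs(p[:,1]-y)<.005)]) for x in np.arange(.61,.67,.01)])
ux=np.array([.083,.9965]);uy=np.array([-.9965,.083])
c=np.array([.568,.0577]); e=c-ux*(.0265+.025)-uy*.036
print(e); delta([e[0],e[1],.014],85.2,25)
E
```

```text
0.0 [0.012, 0.005, 0.003, 0.104, 0.104, 0.002, 0.002]
0.01 [0.012, 0.005, 0.003, 0.011, 0.004, 0.002, 0.002]
0.02 [0.012, 0.004, 0.006, 0.012, 0.002, 0.002, 0.002]
0.03 [0.012, 0.005, 0.012, 0.014, 0.003, 0.003, 0.002]
0.04 [0.012, 0.008, 0.012, 0.009, 0.003, 0.003, 0.002]
0.05 [0.012, 0.011, 0.013, 0.006, 0.003, 0.003, 0.002]
0.06 [None, 0.0, 0.0, 0.002, 0.002, 0.0, 0.0]
0.07 [None, None, 0.0, 0.0, 0.0, 0.0, 0.0]
[0.5995995  0.00339225]
at [0.5643 0.0303 0.0106] t 7.1 need shift [ 0.88 -0.67  0.09] turn [-1.26  0.11 -0.03]
```

```bash
python3 - <<'E'
from h import *
ux=np.array([.083,.9965]);uy=np.array([-.9965,.083])
c=np.array([.568,.0577]); e=c-ux*(.0265+.025)-uy*.051
print(e); delta([e[0],e[1],.0115],85.2,35)
E
```

```text
[0.614547   0.00214725]
at [0.5643 0.0303 0.0106] t 7.1 need shift [ 1.26 -0.7   0.02] turn [-0.01  0.   -0.03]
```

Request:
{"method": "arm_command", "body": {
  "motion": [
    [-0.03, -0.35, 0.1, 0, 0, 0, -0.78],
    [-0.03, -0.35, 0.4, 0, 0, 0, -0.78],
    [0.4, 0, 0.5, 0, 0, 0, 0.83],
    [0.5, 0, 0, 0, 0, 0, 0.83],
    [0.42, 0, 0, 0, 0, 0, 0.83],
    [0, 0, 0, 0, 0, 0, 0.83],
    [0, 0, 0, 0, 0, 0, 0.83]
  ]
}}

```text
clock: 7.98
eef_pos: [0.6143, 0.0011, 0.051]
tcp_rot: [-2.528, 0.103, -0.033]
force: [-0.9, -0.8, 0.9]
gripper_width: 0.628
```

```bash
python3 look.py w8 85 .051; python3 - <<'E'
from h import *
print(read_state()['gripper_width']);delta([.6145,.0021,.0115],85.2)
E
```

```text
tool heading 85.36 lean 35.1 F [-0.9 -0.8  0.9] tcp [0.6143 0.0011 0.051 ] t 7.975
face n 1404 yaw 102.36 rear at -0.0023 lat [-0.0459  0.0277] mid -0.0091 centre [0.5705 0.0529]
0.6761053772946776
at [0.6142 0.0013 0.0508] t 8.025 need shift [ 0.01  0.02 -0.98] turn [-0.01  0.   -0.02]
```

View pics/w8.png

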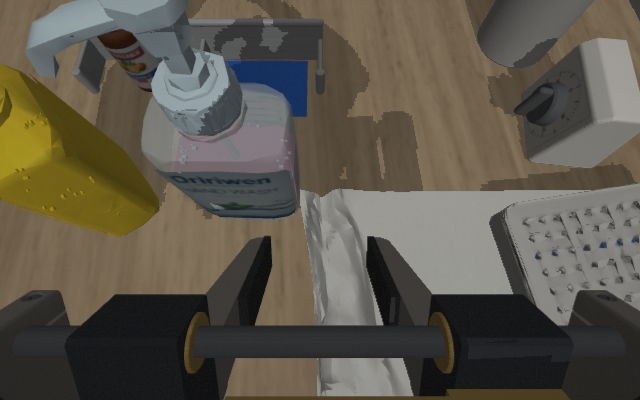

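Request:
{"method": "arm_command", "body": {
  "motion": [
    [0, 0, 0, 0, 0, 0, 0.83],
    [0, 0, 0, 0, 0, 0, 0.83],
    [0, 0, 0, 0, 0, 0, 0.83],
    [0, 0, -0.4, 0, 0, 0, 0.83],
    [0, 0, -0.4, 0, 0, 0, 0.83],
    [0, 0, -0.18, 0, 0, 0, 0.83],
    [0, 0, 0, 0, 0, 0, 0.83]
  ]
}}

```text
clock: 8.9
eef_pos: [0.6141, 0.0021, 0.0103]
tcp_rot: [-2.527, 0.103, -0.031]
force: [-0.1, -0.7, -0.3]
gripper_width: 0.914
```

```bash
sed -i 's/\.0265\*u/(.0265+(float(sys.argv[4]) if len(sys.argv)>4 else 0))*u/' look.py; python3 look.py w9 85 .051 .025; python3 - <<'E'
from h import *
print(read_state()['gripper_width']);delta([.6145,.0021,.0115],85.2)
E
```

```text
tool heading 85.31 lean 35.1 F [-0.1 -0.7 -0.3] tcp [0.6141 0.0021 0.0103] t 8.9
face n 4014 yaw 84.03 rear at -0.0219 lat [-0.0371  0.0329] mid -0.0021 centre [0.5698 0.0575]
0.9174610442767345
at [0.6146 0.0018 0.011 ] t 8.95 need shift [-0.    0.01  0.01] turn [-0.01  0.   -0.02]
```

View pics/w9.png

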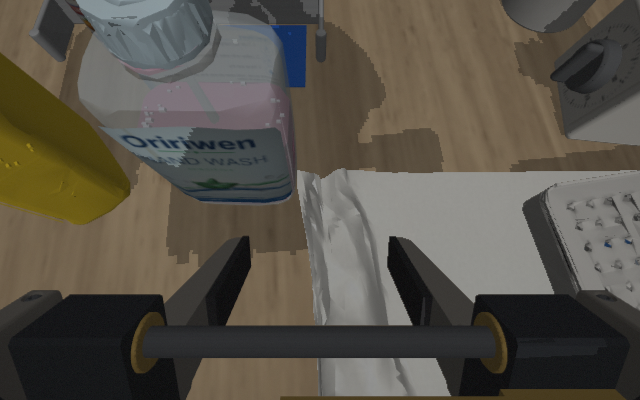

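The fingertips taper to about 7 mm, so a single-finger push would be unsteady. Instead I'll roll the hand 20° about the push axis, so the wide gripper body clears the yellow bottle, and keep a two-finger push.

Request:
{"method": "arm_command", "body": {
  "motion": [
    [0, -0.1, 0.6, 0, 0, 0, -0.85],
    [-0.2, 0, 0.2, 0.05, 0.62, 0, -0.85],
    [-0.35, 0.1, 0, 0.05, 0.62, 0, -0.85],
    [-0.35, 0.1, 0, 0.05, 0.62, 0, -0.85],
    [-0.3, 0, 0, 0.05, 0.62, 0, -0.85],
    [0, 0, 0, 0, 0, 0, -0.85],
    [0, 0, 0, 0, 0, 0, -0.85],
    [0, 0, 0, 0, 0, 0, -0.85]
  ]
}}

```text
clock: 9.95
eef_pos: [0.5671, 0.0055, 0.0441]
tcp_rot: [-2.482, 0.238, 0.402]
force: [0.8, -0.1, -0.5]
gripper_width: 0.077
```

```bash
cat >> h.py <<'E'
def delta2(p,h,a=35,r=20):
    s=read_state(); hr=np.radians(h); u=np.array([np.cos(hr),np.sin(hr),0])
    W=R.from_rotvec(u*np.radians(r))*want(hr,np.radians(a))
    dp=(np.array(p)-s['eef_pos'])/.04; dr=(W*R.from_rotvec(s['tcp_rot']).inv()).as_rotvec(degrees=True)/8
    print('at',s['eef_pos'].round(4),'t',s['clock'],'w',s['gripper_width'].round(3),'F',s['force'].round(1),'need shift',dp.round(2),'turn',dr.round(2))
E
python3 look.py w10 85 0 .025; python3 - <<'E'
from h import *
delta2([.5647,.0063,.012],85.2); print(read_state()['joint_positions'].round(2))
snap('scene','s10.png')
E
```

```text
tool heading 72.0 lean 39.6 F [ 0.8 -0.1 -0.5] tcp [0.5671 0.0055 0.0441] t 9.95
face n 2231 yaw 84.65 rear at -0.0213 lat [-0.0332  0.0366] mid 0.0017 centre [0.57   0.0575]Traceback (most recent call last):
  File "<stdin>", line 2, in <module>
  File "h.py", line 64, in delta2
    print('at',s['eef_pos'].round(4),'t',s['clock'],'w',s['gripper_width'].round(3),'F',s['force'].round(1),'need shift',dp.round(2),'turn',dr.round(2))
                                                        ^^^^^^^^^^^^^^^^^^^^^^^^
AttributeError: 'float' object has no attribute 'round'
```

View pics/w10.png

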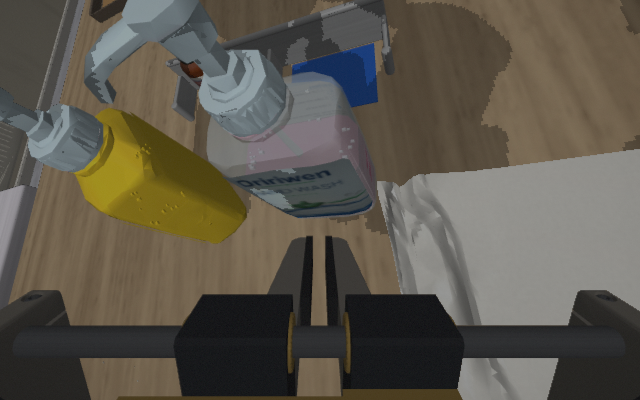

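```bash
sed -i "s/s\['gripper_width'\].round(3)/round(s['gripper_width'],3)/" h.py
python3 - <<'E'
from h import *
delta2([.5647+.0008,.0063,.012],85.0); print(read_state()['joint_positions'].round(2))
snap('scene','s10.png')
E
```

```text
at [0.567  0.0055 0.0439] t 10.0 w 0.076 F [-0.2 -0.9  0.3] need shift [-0.04  0.02 -0.8 ] turn [-0.    0.03 -0.04]
[-0.46  0.66  1.45  0.44  1.57 -0.4 ]
```

View pics/s10.png

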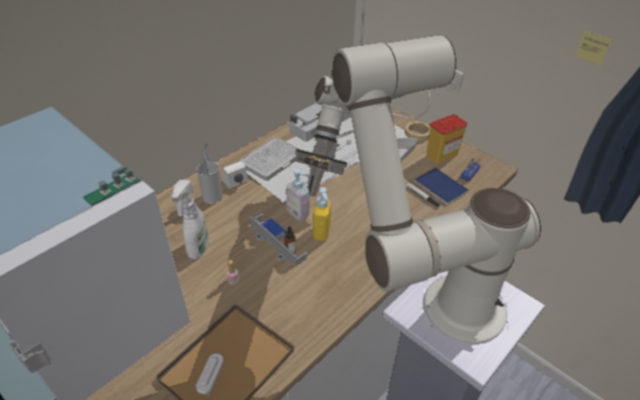

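Request:
{"method": "arm_command", "body": {
  "motion": [
    [-0.05, 0, -0.4, 0, 0, 0, -0.85],
    [0, 0, -0.3, 0, 0, 0, -0.85],
    [0, 0, -0.1, 0, 0, 0, -0.85],
    [0.016, 0.2, 0, 0, 0, 0, -0.85],
    [0.016, 0.2, 0, 0, 0, 0, -0.85],
    [0.016, 0.15, 0, 0, 0, 0, -0.85],
    [0.01, 0.12, 0, 0, 0, 0, -0.85]
  ]
}}

```text
clock: 10.92
eef_pos: [0.5673, 0.0327, 0.0117]
tcp_rot: [-2.483, 0.237, 0.403]
force: [-0.3, -3.3, 0.5]
gripper_width: 0.074
```

```bash
python3 look.py w11 85 0 .0; python3 - <<'E'
from h import *
delta2([.5647+.0008,.0063,.012],85.0); print(read_state()['joint_positions'].round(2))
E
```

```text
tool heading 72.02 lean 39.6 F [-0.3 -3.3  0.5] tcp [0.5673 0.0327 0.0117] t 10.925
face n 3066 yaw 85.15 rear at -0.0216 lat [-0.0354  0.033 ] mid -0.0012 centre [0.5708 0.0592]
at [0.5673 0.033  0.0117] t 10.975 w 0.08 F [-0.8 -1.5  0.2] need shift [-0.05 -0.67  0.01] turn [-0.    0.02 -0.05]
[-0.42  0.7   1.47  0.46  1.51 -0.39]
```

View pics/w11.png

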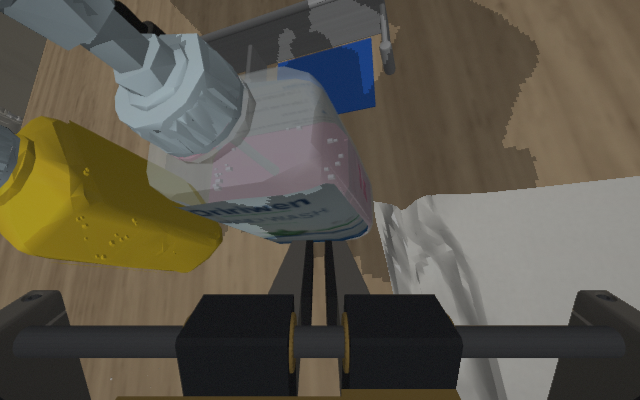

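Request:
{"method": "arm_command", "body": {
  "motion": [
    [0.012, 0.15, 0, 0, 0, 0, -0.85],
    [0.015, 0.2, 0, 0, 0, 0, -0.85],
    [0.015, 0.2, 0, 0, 0, 0, -0.85],
    [0.015, 0.2, 0, 0, 0, 0, -0.85],
    [0.015, 0.2, 0, 0, 0, 0, -0.85]
  ]
}}

```text
clock: 11.6
eef_pos: [0.5701, 0.071, 0.0115]
tcp_rot: [-2.482, 0.238, 0.404]
force: [-0.3, -3.4, 0.6]
gripper_width: 0.071
```

```bash
python3 look.py w12 85 0 .0; python3 - <<'E'
from h import *
delta2([.574,.148,.012],85.0)
snap('scene','s12.png')
E
```

```text
tool heading 71.96 lean 39.7 F [-0.3 -3.4  0.6] tcp [0.5701 0.071  0.0115] t 11.6
face n 3285 yaw 87.11 rear at -0.0217 lat [-0.0346  0.034 ] mid -0.0003 centre [0.5727 0.0975]
at [0.5699 0.0721 0.0115] t 11.65 w 0.073 F [ 0.2 -0.8  1.4] need shift [0.1  1.9  0.01] turn [-0.01  0.02 -0.05]
```

View pics/w12.png

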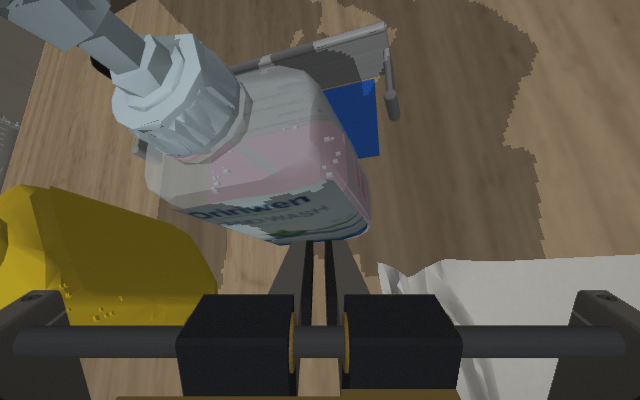

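Request:
{"method": "arm_command", "body": {
  "motion": [
    [0.012, 0.15, 0, 0, 0, 0, -0.85],
    [0.015, 0.2, 0, 0, 0, 0, -0.85],
    [0.015, 0.2, 0, 0, 0, 0, -0.85],
    [0.015, 0.2, 0, 0, 0, 0, -0.85],
    [0.012, 0.2, 0, 0, 0, 0, -0.85],
    [0.01, 0.15, 0, 0, 0, 0, -0.85]
  ]
}}

```text
clock: 12.45
eef_pos: [0.573, 0.1151, 0.0113]
tcp_rot: [-2.482, 0.238, 0.404]
force: [-1.1, -2.1, 0.8]
gripper_width: 0.072
```

```bash
python3 look.py w13 85 0 .0; python3 - <<'E'
from h import *
delta2([.574,.150,.012],85.0)
d=snap('scene','s13.png'); p=P(d)
cv2.imwrite('pics/crop13.png',cv2.resize(d['image'][130:290,160:410],None,fx=3.2,fy=3.2,interpolation=cv2.INTER_CUBIC)[:,:,::-1])
E
```

```text
tool heading 71.96 lean 39.7 F [-1.1 -2.1  0.8] tcp [0.573  0.1151 0.0113] t 12.45
face n 3303 yaw 87.0 rear at -0.0216 lat [-0.0347  0.0339] mid -0.0004 centre [0.5758 0.1417]
at [0.5729 0.1158 0.0114] t 12.5 w 0.075 F [-0.1 -0.6 -0.3] need shift [0.03 0.86 0.02] turn [-0.01  0.02 -0.05]
```

View pics/w13.png

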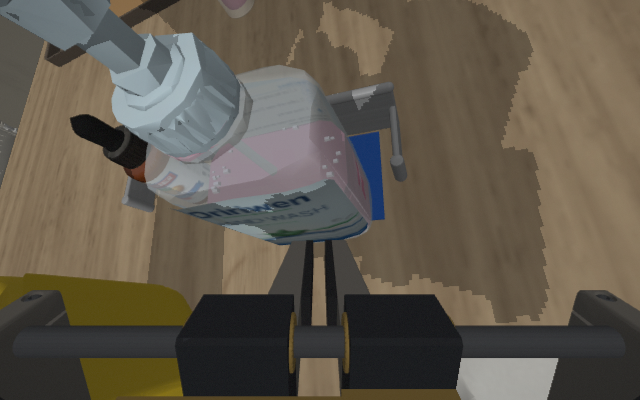

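View pics/crop13.png

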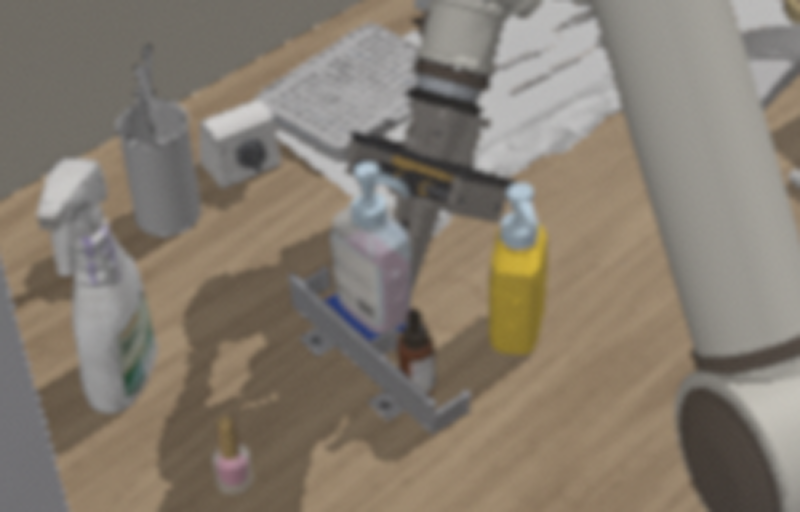

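Request:
{"method": "arm_command", "body": {
  "motion": [
    [0.012, 0.15, 0, 0, 0, 0, -0.85],
    [0.012, 0.15, 0, 0, 0, 0, -0.85],
    [0.012, 0.15, 0, 0, 0, 0, -0.85],
    [0.01, 0.12, 0, 0, 0, 0, -0.85],
    [0.01, 0.1, 0, 0, 0, 0, -0.85],
    [0, 0.06, 0, 0, 0, 0, -0.85]
  ]
}}

```text
clock: 13.3
eef_pos: [0.5754, 0.1439, 0.0114]
tcp_rot: [-2.482, 0.238, 0.404]
force: [0.8, -1.8, 0.5]
gripper_width: 0.074
```

```bash
python3 look.py w14 85 0 .0
```

```text
tool heading 71.96 lean 39.7 F [ 0.8 -1.8  0.5] tcp [0.5754 0.1439 0.0114] t 13.3
face n 3328 yaw 87.55 rear at -0.0216 lat [-0.0347  0.034 ] mid -0.0003 centre [0.578  0.1705]
```

Request:
{"method": "arm_command", "body": {
  "motion": [
    [0, 0.06, 0, 0, 0, 0, -0.85],
    [0, 0.05, 0, 0, 0, 0, -0.85],
    [0, 0.04, 0, 0, 0, 0, -0.85]
  ]
}}

```text
clock: 13.72
eef_pos: [0.5754, 0.1478, 0.0113]
tcp_rot: [-2.485, 0.238, 0.404]
force: [-2.7, -13.2, 4.7]
gripper_width: 0.076
```

Request:
{"method": "arm_command", "body": {
  "motion": [
    [0, 0.025, 0, 0, 0, 0, -0.85],
    [0, 0, 0, 0, 0, 0, -0.85]
  ]
}}

```text
clock: 13.98
eef_pos: [0.5754, 0.1478, 0.0113]
tcp_rot: [-2.486, 0.238, 0.404]
force: [-2.8, -14.3, 3.9]
gripper_width: 0.075
```

Force jumped to 13 N as the bottle met the back wall. I'll check before taking the hand clear.

```bash
python3 look.py w15 85 0 .0
```

```text
tool heading 72.06 lean 39.4 F [ -2.8 -14.3   3.9] tcp [0.5754 0.1478 0.0113] t 13.975
face n 3154 yaw 86.7 rear at -0.0224 lat [-0.0347  0.0337] mid -0.0005 centre [0.5782 0.1736]
```

Request:
{"method": "arm_command", "body": {
  "motion": [
    [0, -0.1, 0, 0, 0, 0, -0.85],
    [-0.01, -0.2, 0, 0, 0, 0, -0.85],
    [-0.03, -0.4, 0, 0, 0, 0, -0.85],
    [-0.04, -0.6, 0, 0, 0, 0, -0.85],
    [-0.05, -0.7, 0, 0, 0, 0, -0.85],
    [-0.05, -0.7, 0.2, 0, 0, 0, -0.85],
    [-0.05, -0.7, 0.4, 0, 0, 0, -0.85]
  ]
}}

```text
clock: 14.9
eef_pos: [0.5653, 0.0126, 0.0351]
tcp_rot: [-2.481, 0.24, 0.405]
force: [1.5, 0.6, -0.0]
gripper_width: 0.076
```

Request:
{"method": "arm_command", "body": {
  "motion": [
    [0, -0.8, 0.6, 0, 0, 0, -0.85],
    [0, -0.8, 0.8, 0, 0, 0, -0.85],
    [0, -0.8, 0.8, 0, 0, 0, -0.85],
    [0, -0.3, 0.5, 0, 0, 0, -0.85],
    [0, 0, 0, 0, 0, 0, -0.85]
  ]
}}

```text
clock: 15.52
eef_pos: [0.5669, -0.0959, 0.1448]
tcp_rot: [-2.484, 0.241, 0.399]
force: [0.3, -0.4, -0.2]
gripper_width: 0.074
```

```bash
python3 - <<'E'
from h import *
s=read_state(); w=snap('wrist','w16.png'); pw=wpts(w,s)
T=np.array([.5774,.1769]); ux=np.array([.083,.9965]);uy=np.array([-.9965,.083])
print(s['eef_pos'],s['clock'])
face(pw,T-.003*ux,85)
d=snap('scene','s16.png');t=snap('top','t16.png'); ps=P(d);pt=P(t)
cv2.imwrite('pics/crop16.png',cv2.resize(d['image'][130:290,160:410],None,fx=3.2,fy=3.2,interpolation=cv2.INTER_CUBIC)[:,:,::-1])
for n,p in (('top',pt),('scene',ps)):
    q=p.reshape(-1,3);q=q[(q[:,2]>.085)&(q[:,2]<.115)&(abs(q[:,0]-.577)<.06)&(abs(q[:,1]-.175)<.045)]
    r=cv2.minAreaRect(q[:,:2].astype(np.float32));print(n,len(q),np.round(r[0],4),np.round(r[1],3),round(r[2],1),'mat xy',((np.array(r[0])-T)@ux).round(4),((np.array(r[0])-T)@uy).round(4))
# bystanders: compare before/after masks by height
for n,pa,f in (('top',pt,'top0.png'),('scene',ps,'scene0.png')):
    p0=P(np.load('pics/'+f+'.npz'))
    for nm,(x0,x1,y0,y1,z0) in dict(yel=(.4,.52,.0,.12,.05),spray=(.5,.75,.28,.45,.05),polish=(.46,.54,.34,.41,.02),cup=(.36,.44,-.2,-.12,.015),drop=(.42,.51,.13,.195,.05),dish=(.5,.6,-.5,-.28,.015)).items():
        o=[]
        for p in (p0,pa):
            k=(p[...,2]>z0)&(p[...,2]<.27)&(p[...,0]>x0)&(p[...,0]<x1)&(p[...,1]>y0)&(p[...,1]<y1); o.append((int(k.sum()),p[k].mean(0).round(3).tolist() if k.sum() else None))
        print(n,nm,o)
E
```

```text
[ 0.56693391 -0.09590961  0.14480306] 15.525
face n 1581 yaw 86.61 rear at -0.0218 lat [-0.0347  0.0366] mid 0.001 centre [0.5762 0.1739]
top 311 [0.5748 0.1765] [0.047 0.072] 86.8 mat xy -0.0007 0.0026
scene 283 [0.5732 0.1813] [0.077 0.048] 3.6 mat xy 0.004 0.0046
top yel [(574, [0.452, 0.067, 0.121]), (576, [0.452, 0.066, 0.121])]
top spray [(1766, [0.658, 0.365, 0.172]), (1763, [0.658, 0.365, 0.172])]
top polish [(128, [0.506, 0.366, 0.047]), (127, [0.506, 0.366, 0.047])]
top cup [(172, [0.404, -0.162, 0.024]), (0, None)]
top drop [(112, [0.472, 0.182, 0.072]), (2, [0.486, 0.175, 0.058])]
top dish [(353, [0.548, -0.417, 0.027]), (290, [0.551, -0.437, 0.027])]
scene yel [(605, [0.444, 0.084, 0.11]), (594, [0.444, 0.084, 0.11])]
scene spray [(1439, [0.646, 0.379, 0.157]), (1427, [0.647, 0.379, 0.158])]
scene polish [(162, [0.502, 0.372, 0.045]), (161, [0.503, 0.372, 0.045])]
scene cup [(0, None), (0, None)]
scene drop [(109, [0.468, 0.187, 0.073]), (109, [0.468, 0.187, 0.073])]
scene dish [(66, [0.566, -0.37, 0.027]), (88, [0.526, -0.473, 0.026])]
```

View pics/crop16.png

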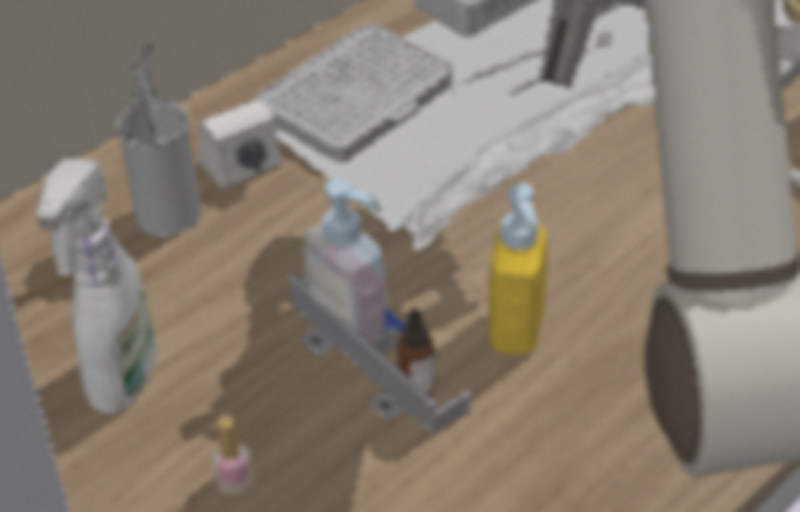

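View pics/w16.png

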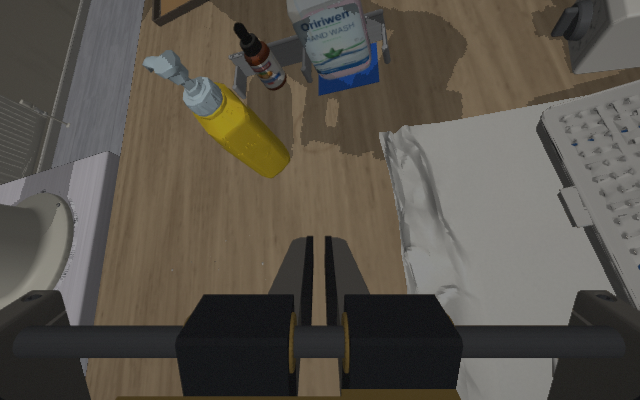

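Request:
{"method": "arm_command", "body": {
  "motion": [
    [0, -0.5, 1, 0, 0, 0, -0.85],
    [-0.3, -0.8, 1, 0, 0, 0, -0.85],
    [-0.5, -1, 0.6, 0, 0, 0, -0.85],
    [-0.8, -1, 0, 0, 0, 0, -0.85],
    [-0.8, -1, 0, 0, 0, 0, -0.85],
    [-0.8, -1, 0, 0, 0, 0, -0.85],
    [-0.8, -1, 0, 0, 0, 0, -0.85],
    [0, 0, 0, 0, 0, 0, -0.85]
  ]
}}

```text
clock: 16.68
eef_pos: [0.4044, -0.3467, 0.2458]
tcp_rot: [-2.479, 0.243, 0.405]
force: [0.6, -0.1, -0.5]
gripper_width: 0.076
```

```bash
python3 - <<'E'
from h import *
t=snap('top','t17.png');p=P(t)
for x0,x1,y0,y1,z0 in [(.36,.44,-.2,-.12,.015),(.5,.6,-.5,-.28,.015)]:
    k=(p[...,2]>z0)&(p[...,2]<.27)&(p[...,0]>x0)&(p[...,0]<x1)&(p[...,1]>y0)&(p[...,1]<y1);print(k.sum(),p[k].mean(0) if k.sum() else '')
E
```

```text
6 [ 0.41492841 -0.17686017  0.03035153]
350 [ 0.54819515 -0.41669913  0.02698425]
```

View pics/t17.png

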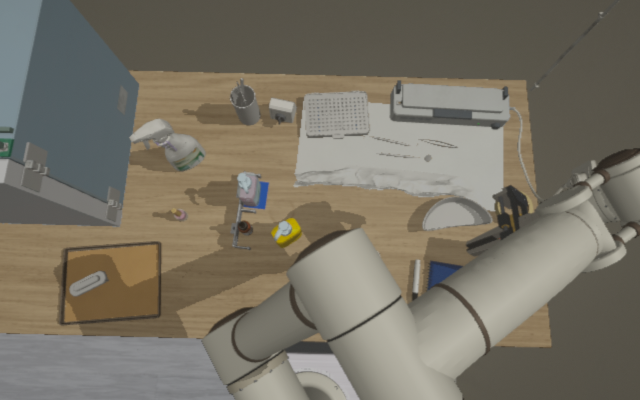

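```bash
python3 -c "
from rig import *
print(hand_in())"
```

```text
the job is handed in; nothing more can be done
None
```

The pump bottle now stands upright in the bay with the blue mat, against the back wall. The hand is clear and the job is handed in at about 17 s. `hand_in()` gives no verdict, so this rests on my own measurements.

**What I did:** I pushed the pale bottle low on its broad side, about 16 mm up, with both fingertips. It followed a curve around the yellow look-alike at about 70 mm/s. Halfway I backed off and tried setting up a one-finger push, but dropped it because the fingertips taper too much. Instead I rolled the hand 20° so the gripper body cleared the yellow bottle. I then pushed straight into the bay until the force rose to about 14 N at the wall, and backed away.

**Final position of the bottle, relative to the mat:**

| View | Along x (limit -10 to +6 mm) | Along y (limit ±20 mm) |
|---|---|---|
| Top | -0.7 mm | +2.6 mm |
| Wrist | about -3 mm | about +1 mm |
| Scene | +4 mm | +4.6 mm |

- **Turn:** it is about 1.5° (0.03 rad) off square, against a limit of 0.2 rad.
- **Disagreement:** the three views differ by about 7 mm along x, but all are within tolerance.

**Bystanders:**
- **Polish and spray bottle:** both views agree with the start to 1 mm.
- **Amber dropper:** the scene view matches the start. The top view was too blocked by the bottle to tell.
- **Kidney dish:** its first reading was off because the arm hid part of it. With the arm moved away, it matched the start.
- **White cup:** at the end it was almost entirely hidden by the arm. Only its edge was seen, and that lies within its original outline.
- **Yellow look-alike:** it did not move.

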